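# Weigh the toppled valve tubs on the counter balance

## Task

The part-used tubs of tyre valves have fallen over on the stockroom counter. Stand every tub upright on the square goods plate of the balance and put weights from the wooden tray on the round weight plate until the beam floats level, with the pointer resting between the two marks of the sight plate. Leave the tubs and those weights on the balance so that I can read off the total; weights that are not needed belong in the tray, and leave the other goods on the counter alone.

Things in the scene. Friction and masses are not known exactly. Their poses are not given: they have to be found in the camera images.
- scale: grey iron base of an equal-arm balance, fixed, 130 x 290 mm. Origin under its middle at counter height. Its y axis runs along the beam: goods plate 155 mm out on the +y side, weight plate 155 mm out on the -y side; both stay level as they rise and sink. Between them stands a white sight plate 66 mm wide, its top 215 mm above the counter
- beam (a joint): tilt of the beam, rad: 0 level (as when empty), positive with the goods side low (needs more weights), negative with the weight side low. Stops at +-0.12, reached at about 170 g of difference; between them 0.035 per 50 g. Settles in 1.5 s. The pointer is between the marks within +-0.042
- pointer_tip (a point): tip of the dark upright pointer, 130 mm above the pivot and 205 mm above the counter, in front of the white sight plate; level when midway between the two black marks, whose inner edges are 7 mm to either side of the middle (the pointer is 3 mm wide)
- goods_plate (a point): centre of the upper face of the square steel goods plate, 200 x 200 mm with an edge raised 6 mm; 125 mm above the counter when level, up to 19 mm higher or lower when tipped. Axes as those of the scale
- weight_plate (a point): centre of the upper face of the round steel weight plate, 170 mm in diameter with an edge raised 6 mm; 125 mm above the counter when level, up to 19 mm higher or lower when tipped. Axes as those of the scale
- tray: wooden weight tray, fixed to the counter, 100 mm (its x) by 250 mm (its y), 20 mm high with 7 mm walls, floor 7 mm thick. Origin at the centre of its underside. The four weights start in it in a row along its y, 57 mm apart, in any order
- w500: 500 g weight of dark iron: hexagonal body 44 mm across flats and 36 mm tall, above it a thin neck and a round lifting knob 24 mm in diameter and 15 mm tall, centred 59.5 mm above the base; 67 mm tall in all. Origin at the centre of its base, z up. It starts standing in the tray
- w200a: 200 g weight of dark iron: hexagonal body 32 mm across flats and 24 mm tall, above it a thin neck and a round lifting knob 20 mm in diameter and 14 mm tall, centred 48 mm above the base; 55 mm tall in all. Origin at the centre of its base, z up. It starts standing in the tray
- w200b: 200 g weight of dark iron: hexagonal body 32 mm across flats and 24 mm tall, above it a thin neck and a round lifting knob 20 mm in diameter and 14 mm tall, centred 48 mm above the base; 55 mm tall in all. Origin at the centre of its base, z up. It starts standing in the tray (the second one)
- w100: 100 g weight of dark iron: hexagonal body 26 mm across flats and 14 mm tall, above it a thin neck and a round lifting knob 18 mm in diameter and 13 mm tall, centred 38.5 mm above the base; 45 mm tall in all. Origin at the centre of its base, z up. It starts standing in the tray
- tub_a: one of three or four alike closed plastic tubs of tyre valves, 130 mm tall: square white body 50 x 50 x 106 mm, round black lid 45 mm wide from 110 to 130 mm. Part used: each weighs 140 to 290 g, not known. Origin at the centre of its base; z runs from base to lid. Starts lying on a flat side, axis 25 mm above the counter. None if absent in this run
- tub_b: one of three or four alike closed plastic tubs of tyre valves, 130 mm tall: square white body 50 x 50 x 106 mm, round black lid 45 mm wide from 110 to 130 mm. Part used: each weighs 140 to 290 g, not known. Origin at the centre of its base; z runs from base to lid. Starts lying on a flat side, axis 25 mm above the counter. None if absent in this run
- tub_c: one of three or four alike closed plastic tubs of tyre valves, 130 mm tall: square white body 50 x 50 x 106 mm, round black lid 45 mm wide from 110 to 130 mm. Part used: each weighs 140 to 290 g, not known. Origin at the centre of its base; z runs from base to lid. Starts lying on a flat side, axis 25 mm above the counter. None if absent in this run
- tub_d: one of three or four alike closed plastic tubs of tyre valves, 130 mm tall: square white body 50 x 50 x 106 mm, round black lid 45 mm wide from 110 to 130 mm. Part used: each weighs 140 to 290 g, not known. Origin at the centre of its base; z runs from base to lid. Starts lying on a flat side, axis 25 mm above the counter. None if absent in this run
- carton: bystander: cardboard carton 100 x 130 x 75 mm, leave it alone
- spray: bystander: grey spray can 170 mm tall, 54 mm in diameter, leave it alone
- oil: bystander: black oil bottle 190 mm tall, 72 mm in diameter, leave it alone
There are look-alikes about, which are no part of the job. Leave any blue or pink look-alike of the tub_c alone.

How it is judged:
On the way:
1. every tub that is there stands upright on the goods plate, let go (angle between each of tub_a, tub_b, tub_c, tub_d's own z axis and vertical below 0.1 rad and x of tub_a in the frame of goods_plate between -0.1 and 0.1 m and y of tub_a in the frame of goods_plate between -0.1 and 0.1 m and z of tub_a in the frame of goods_plate between -0.01 and 0.012 m and linear speed of each of tub_a, tub_b, tub_c, tub_d below 0.03 m/s and contact force between each of tub_a, tub_b, tub_c, tub_d and the fingers below 0.1 N and x of tub_b in the frame of goods_plate between -0.1 and 0.1 m and y of tub_b in the frame of goods_plate between -0.1 and 0.1 m and z of tub_b in the frame of goods_plate between -0.01 and 0.012 m and x of tub_c in the frame of goods_plate between -0.1 and 0.1 m and y of tub_c in the frame of goods_plate between -0.1 and 0.1 m and z of tub_c in the frame of goods_plate between -0.01 and 0.012 m and x of tub_d in the frame of goods_plate between -0.1 and 0.1 m and y of tub_d in the frame of goods_plate between -0.1 and 0.1 m and z of tub_d in the frame of goods_plate between -0.01 and 0.012 m), for 0.3 s.
At the end, for the whole second after the job is handed in: every tub stands upright (within 0.1 rad) on the goods plate; the beam is level within 0.042 rad (pointer between the marks, about 60 g of difference) and at rest; each of the four weights is at rest either on the round weight plate or in the tray (angle between each of tub_a, tub_b, tub_c, tub_d's own z axis and vertical below 0.1 rad and x of tub_a in the frame of goods_plate between -0.1 and 0.1 m and y of tub_a in the frame of goods_plate between -0.1 and 0.1 m and z of tub_a in the frame of goods_plate between -0.01 and 0.012 m and linear speed of each of tub_a, tub_b, tub_c, tub_d, w500, w200a, w200b, w100 below 0.03 m/s and x of tub_b in the frame of goods_plate between -0.1 and 0.1 m and y of tub_b in the frame of goods_plate between -0.1 and 0.1 m and z of tub_b in the frame of goods_plate between -0.01 and 0.012 m and x of tub_c in the frame of goods_plate between -0.1 and 0.1 m and y of tub_c in the frame of goods_plate between -0.1 and 0.1 m and z of tub_c in the frame of goods_plate between -0.01 and 0.012 m and x of tub_d in the frame of goods_plate between -0.1 and 0.1 m and y of tub_d in the frame of goods_plate between -0.1 and 0.1 m and z of tub_d in the frame of goods_plate between -0.01 and 0.012 m and ((horizontal distance between w500 and weight_plate below 0.085 m and z of w500 in the frame of weight_plate between -0.01 and 0.04 m) or (x of w500 in the frame of tray between -0.05 and 0.05 m and y of w500 in the frame of tray between -0.125 and 0.125 m and z of w500 in the frame of tray between -0.002 and 0.045 m)) and ((horizontal distance between w200a and weight_plate below 0.085 m and z of w200a in the frame of weight_plate between -0.01 and 0.04 m) or (x of w200a in the frame of tray between -0.05 and 0.05 m and y of w200a in the frame of tray between -0.125 and 0.125 m and z of w200a in the frame of tray between -0.002 and 0.045 m)) and ((horizontal distance between w200b and weight_plate below 0.085 m and z of w200b in the frame of weight_plate between -0.01 and 0.04 m) or (x of w200b in the frame of tray between -0.05 and 0.05 m and y of w200b in the frame of tray between -0.125 and 0.125 m and z of w200b in the frame of tray between -0.002 and 0.045 m)) and ((horizontal distance between w100 and weight_plate below 0.085 m and z of w100 in the frame of weight_plate between -0.01 and 0.04 m) or (x of w100 in the frame of tray between -0.05 and 0.05 m and y of w100 in the frame of tray between -0.125 and 0.125 m and z of w100 in the frame of tray between -0.002 and 0.045 m)) and value of joint beam between -0.042 and 0.042 rad and velocity of joint beam between -0.05 and 0.05 rad/s); the robot touches nothing.
It fails at once if the carton was moved more than 40 mm or toppled (distance of carton from where it was at the start of the episode above 0.04 m or angle between carton's own z axis and vertical above 0.5 rad).
It fails at once if the spray was moved more than 40 mm or toppled (distance of spray from where it was at the start of the episode above 0.04 m or angle between spray's own z axis and vertical above 0.5 rad).
It fails at once if the oil was moved more than 40 mm or toppled (distance of oil from where it was at the start of the episode above 0.04 m or angle between oil's own z axis and vertical above 0.5 rad).
Of tub_a, tub_b, tub_c, tub_d only 3 to 4 are there at a start; the rules pass over those that are not, and their reading is None.
At some moment in a run one of w500, w200a, w200b, w100 may be knocked a few centimetres aside while the robot is not near it.
It also fails if it takes over 210 s, if anything falls off the work surface, if the arm or the gripper's body presses on something with over 40 N, if the wrist force passes 120 N, or if a joint passes its speed limit or range.

## Robot

A 6-joint arm with a two-finger parallel gripper is mounted at the origin on the work surface. World frame = base frame: x ahead of the robot, y to its left, z up, the work surface at z = 0. Lengths are in m, angles in rad, forces in N, time in s.
With the tool pointing down it reaches from about 0.225 to 0.875 m from the base axis. Payload 3.4 kg.
Tool frame: the origin (TCP) lies between the finger pads; the fingertips stand 14 mm ahead of it and the grasp point (between the pads) lies 5 mm behind it; z points along the fingers, y is the direction in which the jaws open and shut (so a half turn about z gives the same grasp; the last joint's range is limited). The gripper opens to 85 mm and grips with 20 to 120 N. Pads are 22 mm wide; open, the fingers measure 114 mm over their backs; the gripper's body (76 mm by 85 mm) begins 54 mm behind the grasp point. The pads swing forward as they close: fully open they stand 13 mm farther back than shut.
Start: joints at [-1.221, 0.276, 1.505, -0, 1.361, -0.121], TCP at [0.261, -0.512, 0.245] pointing down, gripper open.
Joint ranges: [-2.89, 2.89], [-0.75, 2.08], [0.22, 2.7], [-1.18, 4.32], [0.11, 2.71], [-2.7, 2.7]. Speed limits (rad/s): [2.57, 2.57, 3.14, 3.14, 3.14, 3.14].

## Interface

Orientations are given as a unit quaternion [w, x, y, z].
In Python, from rig import manip, get_image, job gives the robot as it stands. The module is installed in compiled form; this text tells all that it offers.
- The arm moves only by the tool step_arm, never from a script. Its argument "moves" is one flat list of numbers, 5 for each row, row after row: the shift along the tool's x, y, z as a fraction of full scale, then the turn about the tool's z as a fraction of full scale, then the gripper's target within -1 to 1 (shut at 1, half-way at 0, fully open at -1). In form: [dx, dy, dz, twist, hand, dx, dy, dz, twist, hand, ...]. A call has 1 to 5 rows; each row is the pose to reach, as a shift and turn from the pose commanded when the call began, along the tool's axes at that moment, turning the shorter way round; what a row does not reach only later rows make up. Full scale, the value 1, is 500 mm for a shift and pi rad for a turn. A row lasts 1/10 s, in which the tool goes at most 50 mm and 8.59 degrees, less where a joint would pass 70% of its speed; a pose out of reach is approached as far as the arm can. A call with a number of a shift or a turn outside -1 to 1 is refused whole. A call with a gripper value outside its range is refused whole. The fingers move at their own pace and stop on an object; "force" is the grip in N (left out, the last holds). Time passes only in rows, so rows that repeat a pose let the fingers close. It gives the time, the measured TCP pose, the force and the opening at its end, in the units of the state.
- manip.get_state(): the state, without advancing time (a new reading comes with each control period).
- get_image(name): name is "scene" or "top" or "wrist"; returns a dict with "frame" (480x640x3 uint8, blue, green, red), "fx", "fy", "cx", "cy" (pixels), "k1" (the pictures are not rectified: a ray, as slopes to the right and down, at radius r is drawn at 1 + k1 r^2 times it, then the intrinsics apply), "rvec" (rotation vector, rad) and "tvec" (3), from world to camera coordinates, as OpenCV has them; the wrist camera has in their place "T_tool_cam" (4x4, takes a point from camera to tool coordinates, whose origin is the TCP and whose axes are the flange's). Camera axes: x right, y down, z forward; pixel columns grow to the right and rows downward; lengths in m; the calibration is good to about 2 mm. A picture is of the moment at which its call begins: read the wrist's pose just before it. There is no depth.
- job.sign_off(): hands the job in, once; it reports no verdict.
The state is a dict: "clock": time; "qpos": joint angles; "qd": joint speeds; "effort": joint torques, N m; "position": TCP position; "ee_rot": TCP orientation; "contact_force": force on the tool from outside, world axes, zero at the start; "moment": the same for the moment, N m; "width": finger opening in m.
Only numpy, scipy, OpenCV 4.12 (cv2) and the standard library are available. Lean on these libraries where they do the work, as an engineer would, in place of code of your own. Each camera call takes 0.05 s, during which the arm holds its last target. There are 200 camera calls.

## Working session

There is one attempt and no reset: what is moved stays moved. The work goes in short steps, Python scripts to look and compute and a tool call to move; the robot and the scene stay as the last step left them, time stands still between calls to the robot, and variables do not carry over. Pictures are saved under pics/ and viewed, about 12 in all and at most 16, crops included, and the job is handed in when it is done.

Besides the shell and the picture viewer there is one more tool, called after ">>>" as name(argument=value, ...) on one line, values as JSON. step_arm: Moves the arm, as the interface text tells. Its arguments: {"type":"object","properties":{"moves":{"type":"array","items":{"type":"number","minimum":-1,"maximum":1}},"force":{"type":"number"}},"required":["moves"]}

```bash
ls; mkdir -p pics
cat > h.py <<'E'
import numpy as np, cv2
from rig import manip, get_image, job
def cam(name):
    s=manip.get_state(); im=get_image(name); im['s']=s; return im
def pose(im):
    """R (world->cam), t"""
    if 'rvec' in im:
        return cv2.Rodrigues(np.array(im['rvec'],float))[0], np.array(im['tvec'],float).ravel()
    from scipy.spatial.transform import Rotation as Ro
    q=im['s']['ee_rot']; T=np.eye(4); T[:3,:3]=Ro.from_quat([q[1],q[2],q[3],q[0]]).as_matrix(); T[:3,3]=im['s']['position']
    M=np.linalg.inv(T@np.array(im['T_tool_cam'])); return M[:3,:3],M[:3,3]
def K(im): return np.array([[im['fx'],0,im['cx']],[0,im['fy'],im['cy']],[0,0,1.]]), np.array([im['k1'],0,0,0,0.])
def ray(im,uv,z):
    k,d=K(im); R,t=pose(im)
    n=cv2.undistortPoints(np.array(uv,float).reshape(-1,1,2),k,d).reshape(-1,2)
    D=np.c_[n,np.ones(len(n))]@R; C=-R.T@t
    return C+D*((z-C[2])/D[:,2])[:,None]
def proj(im,P):
    k,d=K(im); R,t=pose(im)
    return cv2.projectPoints(np.array(P,float).reshape(-1,3),cv2.Rodrigues(R)[0],t,k,d)[0].reshape(-1,2)
E
python3 - <<'E'
from h import *
for n in('top','scene'):
    im=cam(n); cv2.imwrite(f'pics/{n}0.png',im['frame']); R,t=pose(im); print(n,-R.T@t,im['fx'],im['k1'])
print(manip.get_state())
E
```

```text
pics
top [ 0.26070105 -0.01110905  1.7607019 ] 552.0007568077109 -0.14905578065030856
scene [ 1.09294396 -0.159448    1.25332507] 571.5225885894397 -0.045790309897954636
{'clock': 0.1, 'qpos': array([-1.22100408e+00,  2.76535889e-01,  1.50600606e+00, -1.56703313e-06,
        1.36069642e+00, -1.20956512e-01]), 'qd': array([-0.00103677, -0.00036682, -0.00137471,  0.00029177,  0.00061558,
        0.00034625]), 'effort': array([ 1.45559312e-03, -4.17699015e+01, -2.46404994e+01, -1.48099020e-04,
        5.74033853e-03,  1.47843713e-05]), 'position': array([ 0.26065659, -0.51202637,  0.24452402]), 'ee_rot': array([-8.17388849e-04,  9.72426734e-01,  2.33207138e-01, -9.47053525e-05]), 'contact_force': array([-1.76209743, -0.28732137,  0.37814468]), 'moment': array([0.00048205, 0.06108142, 0.0110055 ]), 'width': 0.08530814954601831}
```

View pics/top0.png

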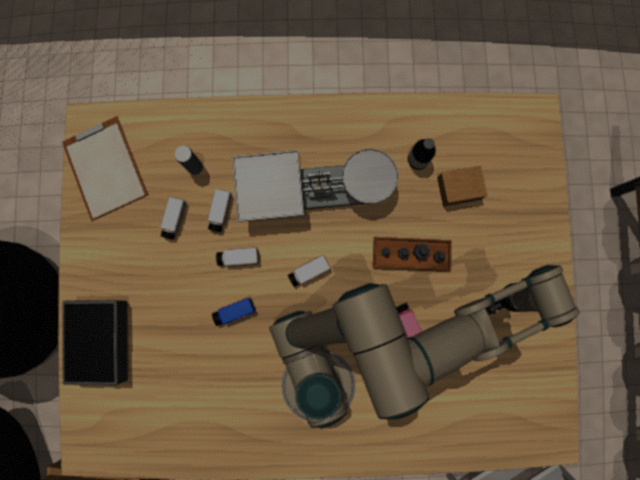

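View pics/scene0.png

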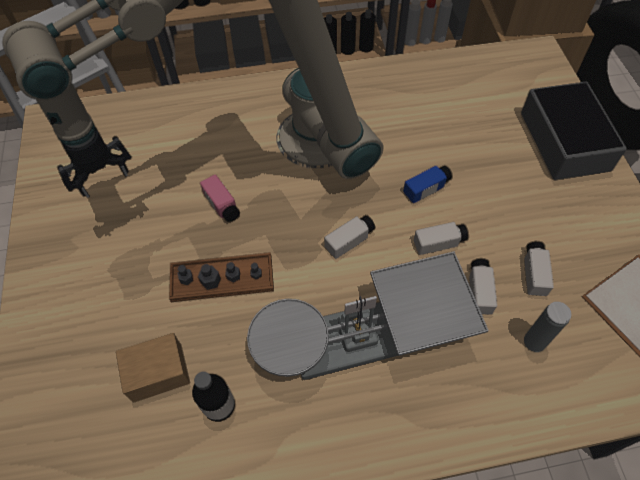

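Candidates: white tubs at top-view pixels (173,217), (219,210), (238,258) and (310,271). The blue one at (234,312) and the pink one at (410,320) are look-alikes to leave. The weights in the tray at (386–440,255) need sorting by size. Next I'll measure and check in a close crop.

```bash
cat > m.py <<'E'
from h import *
im=cam('top'); f=im['frame']; hsv=cv2.cvtColor(f,cv2.COLOR_BGR2HSV)
H,S,V=cv2.split(hsv)
dbg=f.copy()
w=((S<50)&(V>120)).astype(np.uint8)
w=cv2.morphologyEx(w,cv2.MORPH_OPEN,np.ones((3,3),np.uint8))
cs,_=cv2.findContours(w,cv2.RETR_EXTERNAL,cv2.CHAIN_APPROX_NONE)
for c in cs:
    m,_,_=cv2.moments(c),0,0; a=cv2.contourArea(c)
    if a<200 or a>9000 : continue
    (u,v)=cv2.minAreaRect(c)[0]
    if v<95 or v>300 or u<150 or u>460: continue
    z=.05 if a<1500 else .125
    b=cv2.boxPoints(cv2.minAreaRect(c)); P=ray(im,b,z); 
    e=[np.linalg.norm(P[i]-P[i-1])*1e3 for i in(1,2)]
    L=P[1]-P[0] if e[0]>e[1] else P[2]-P[1]
    print(int(u),int(v),int(a),'ctr',P.mean(0).round(3),'size',np.round(e),'ang',np.degrees(np.arctan2(L[1],L[0])).round(1))
    cv2.polylines(dbg,[b.astype(int)],1,(0,0,255))
cv2.imwrite('pics/crop1.png',cv2.resize(dbg[130:340,150:465],None,fx=2.5,fy=2.5,interpolation=cv2.INTER_CUBIC))
E
python3 m.py
```

```text
311 268 425 ctr [0.367 0.014 0.05 ] size [101.  45.] ang -64.6
239 255 413 ctr [0.413 0.238 0.05 ] size [102.  45.] ang -86.9
171 213 385 ctr [0.553 0.455 0.05 ] size [102.  45.] ang -15.5
218 205 394 ctr [0.574 0.304 0.05 ] size [101.  45.] ang -13.9
363 185 834 ctr [ 0.629 -0.156  0.05 ] size [ 92. 160.] ang -129.2
267 185 3664 ctr [0.617 0.14  0.125] size [194. 189.] ang -86.6
```

View pics/crop1.png

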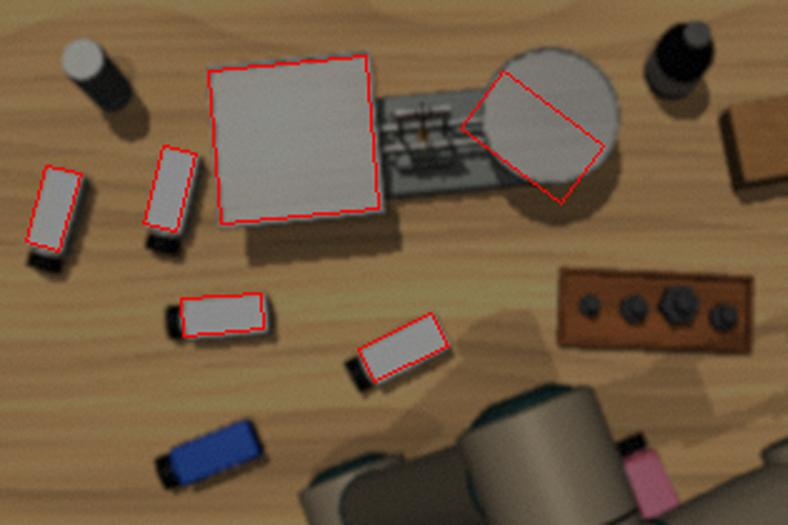

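The crop shows four white tubs (lids lower-left, left, down and down), with blue and pink excluded. The boxes fit the bodies. In the tray, left to right: w100 (386,252), w200 (403,253), w500 (422,252), w200 (439,257).

```bash
cat > plan.py <<'E'
from h import *
from scipy.spatial.transform import Rotation as Ro
def plan(wps,s=None,maxd=.24,maxa=40):
    """wps: (x,y,z,jaw_deg or None); prints per-call [dx,dy,dz,twist]"""
    s=s or manip.get_state(); q=s['ee_rot']; R=Ro.from_quat([q[1],q[2],q[3],q[0]]).as_matrix(); p=np.array(s['position'])
    j0=np.degrees(np.arctan2(R[1,1],R[0,1])); print('at',p.round(4),'jaw',j0.round(1),'q6',s['qpos'][5].round(2),'t',round(s['clock'],2))
    yaw=np.radians(j0)
    for x,y,z,j in wps:
        tgt=np.array([x,y,z]); d=0 if j is None else (j-np.degrees(yaw)+90)%180-90
        n=max(1,int(np.ceil(np.linalg.norm(tgt-p)/maxd)),int(np.ceil(abs(d)/maxa)))
        st=(tgt-p)/n; a=np.radians(d)/n
        for i in range(n):
            Y=np.array([np.cos(yaw),np.sin(yaw),0]); Z=np.array([0,0,-1.]); X=np.cross(Y,Z)
            v=[st@X/.5,st@Y/.5,st@Z/.5,-a/np.pi]
            print('  ',np.round(v,3).tolist(),'rows>=%d'%np.ceil(max(np.linalg.norm(st)/.05,abs(np.degrees(a))/8.59)),'->',(p+st).round(3)); p=p+st; yaw+=a
E
python3 - <<'E'
from plan import *
s=manip.get_state();q=s['ee_rot'];print(Ro.from_quat([q[1],q[2],q[3],q[0]]).as_matrix().round(3))
plan([(.338,.0745,.2,25.4),(.338,.0745,.022,25.4)])
im=cam('top'); print(ray(im,[[371,176],],.125))
for n,(u,v),z in (('w100',(386,252),.05),('w200',(403,253),.06),('w500',(422,252),.07),('w200',(439,257),.06)): print(n,ray(im,[[u,v]],z).round(3))
E
```

```text
[[ 0.891  0.454 -0.   ]
 [ 0.454 -0.891  0.001]
 [ 0.    -0.001 -1.   ]]
at [ 0.2607 -0.5121  0.2446] jaw -63.0 q6 -0.12 t 0.15
   [0.223, -0.325, 0.03, -0.164] rows>=4 -> [ 0.286 -0.317  0.23 ]
   [0.354, -0.173, 0.03, -0.164] rows>=4 -> [ 0.312 -0.121  0.215]
   [0.394, 0.024, 0.03, -0.164] rows>=4 -> [0.338 0.075 0.2  ]
   [0.0, -0.0, 0.356, -0.0] rows>=4 -> [0.338 0.074 0.022]
[[ 0.64016647 -0.17408787  0.125     ]]
w100 [[ 0.415 -0.22   0.05 ]]
w200 [[ 0.409 -0.272  0.06 ]]
w500 [[ 0.41 -0.33  0.07]]
w200 [[ 0.394 -0.385  0.06 ]]
```

>>> step_arm(moves=[0.223, -0.325, 0.03, -0.164, -1, 0.223, -0.325, 0.03, -0.164, -1, 0.223, -0.325, 0.03, -0.164, -1, 0.223, -0.325, 0.03, -0.164, -1, 0.223, -0.325, 0.03, -0.164, -1], force=20)

```text
clock: 0.7
position: [0.2855, -0.3104, 0.2295]
ee_rot: [-0.003, 0.88, 0.475, 0.001]
contact_force: [-0.0, -0.8, -0.1]
width: 0.0855
```

>>> step_arm(moves=[0.354, -0.173, 0.03, -0.164, -1, 0.354, -0.173, 0.03, -0.164, -1, 0.354, -0.173, 0.03, -0.164, -1, 0.354, -0.173, 0.03, -0.164, -1, 0.354, -0.173, 0.03, -0.164, -1])

```text
clock: 1.2
position: [0.3113, -0.1164, 0.2148]
ee_rot: [-0.002, 0.729, 0.685, 0.001]
contact_force: [0.3, 0.1, 0.3]
width: 0.0856
```

>>> step_arm(moves=[0.394, 0.024, 0.03, -0.164, -1, 0.394, 0.024, 0.03, -0.164, -1, 0.394, 0.024, 0.03, -0.164, -1, 0.394, 0.024, 0.03, -0.164, -1, 0.394, 0.024, 0.03, -0.164, -1])

```text
clock: 1.7
position: [0.3384, 0.0787, 0.2002]
ee_rot: [-0.0, 0.529, 0.848, 0.001]
contact_force: [-0.6, 0.8, -0.8]
width: 0.0854
```

Run:
```python
from plan import *
plan([(.338,.0745,.022,25.4)])
im=cam('wrist'); cv2.imwrite('pics/w1.png',im['frame'])
```

```text
at [0.3384 0.0787 0.2002] jaw 26.1 q6 -0.43 t 1.7
   [-0.007, -0.004, 0.356, 0.004] rows>=4 -> [0.338 0.074 0.022]
```

View pics/w1.png

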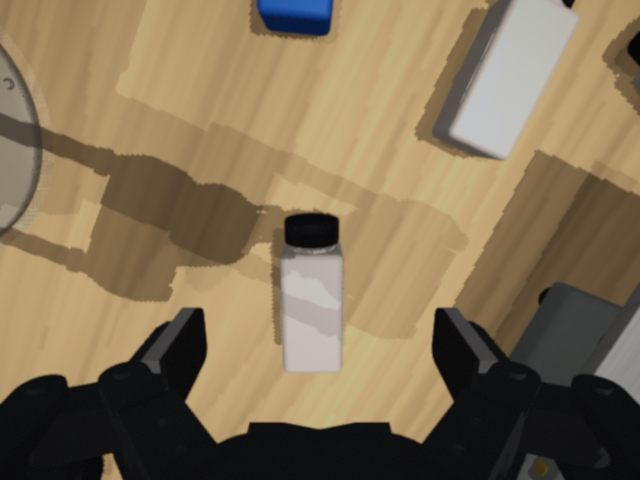

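Wrist view: the tub is aligned with the jaws, lid at (312,230). Now grip the lid gently and lift, to see whether the tub swings upright.

>>> step_arm(moves=[-0.007, -0.004, 0.356, 0.004, -1, -0.007, -0.004, 0.356, 0.004, -1, -0.007, -0.004, 0.356, 0.004, -1, -0.007, -0.004, 0.356, 0.004, -1, -0.007, -0.004, 0.356, 0.004, -1])

```text
clock: 2.25
position: [0.3351, 0.0678, 0.0197]
ee_rot: [-0.003, 0.54, 0.841, -0.003]
contact_force: [0.5, 0.5, 0.3]
width: 0.0852
```

>>> step_arm(moves=[0, 0, 0, 0, 1, 0, 0, 0, 0, 1, 0, 0, 0, 0, 1, 0, 0, 0, 0, 1, 0, 0, 0, 0, 1], force=20)

```text
clock: 2.75
position: [0.3392, 0.0695, 0.0239]
ee_rot: [0.002, 0.538, 0.843, 0.001]
contact_force: [0.2, -3.3, 5.2]
width: 0.0486
```

>>> step_arm(moves=[0, 0, -0.1, 0, 1, 0, 0, -0.2, 0, 1, 0, 0, -0.3, 0, 1, 0, 0, -0.35, 0, 1, 0, 0, -0.35, 0, 1])

```text
clock: 3.25
position: [0.3402, 0.0701, 0.2019]
ee_rot: [0.005, 0.538, 0.843, 0.003]
contact_force: [0.4, 0.9, -1.4]
width: 0.0488
```

Run:
```python
from plan import *
plan([])
im=cam('wrist'); b=cam('scene')
cv2.imwrite('pics/w2.png',np.hstack([cv2.resize(im['frame'],(400,300)),cv2.resize(b['frame'][120:330,240:520],(400,300))]))
```

```text
at [0.3402 0.0701 0.2019] jaw 24.8 q6 -0.43 t 3.25
```

View pics/w2.png

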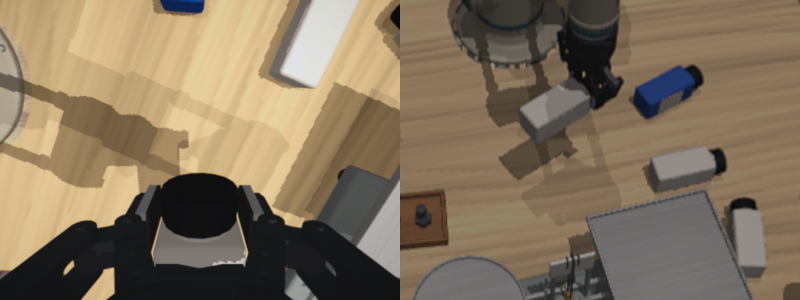

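>>> step_arm(moves=[0, 0, 0, 0, 1, 0, 0, 0, 0, 1, 0, 0, 0, 0, 1, 0, 0, 0, 0, 1, 0, 0, 0, 0, 1])

```text
clock: 3.85
position: [0.3373, 0.0699, 0.1968]
ee_rot: [-0.0, 0.539, 0.843, -0.0]
contact_force: [0.6, 0.6, -2.0]
width: 0.0486
```

```bash
cat > tilt.py <<'E'
from plan import *
def tub(im,lo,p0=None):
    f=im['frame'];h=cv2.cvtColor(f,cv2.COLOR_BGR2HSV); R,t=pose(im)
    return h
plan([])
im=cam('wrist'); b=cam('scene'); 
s=b['s']; p=np.array(s['position']); 
# white/grey pixels near the tool in scene view
f=b['frame']; H,S,V=cv2.split(cv2.cvtColor(f,cv2.COLOR_BGR2HSV)); m=((S<45)&(V>75)).astype(np.uint8)
c=proj(b,p).ravel(); yy,xx=np.indices(m.shape); m[np.hypot(xx-c[0],yy-c[1])>110]=0
n,l,st,ce=cv2.connectedComponentsWithStats(m); 
print('tcp px',c.round())
for i in range(1,n):
    if st[i,4]>150:
        r=cv2.minAreaRect(np.argwhere(l==i)[:,::-1].astype(np.float32)); print(ce[i].round(),st[i,4],np.round(r[1]),round(r[2]))
E
python3 tilt.py
```

```text
at [0.3373 0.0699 0.1968] jaw 24.8 q6 -0.43 t 3.85
tcp px [369. 185.]
[349.  97.] 362 [32. 18.] 81
[342. 145.] 235 [18. 21.] 4
[316. 154.] 475 [19. 31.] 88
[348. 197.] 1075 [28. 46.] 58
[438. 237.] 940 [25. 43.] 77
[408. 273.] 1649 [25. 86.] 76
```

Run:
```python
from plan import *
b=cam('scene'); p=np.array(b['s']['position'])+[0,0,.005]; f=b['frame'].copy()
d=np.array([-.42,.907,0]); n=np.array([.907,.42,0])
for th in (0,20,40,60,90):
    a=d*np.cos(np.radians(th))+np.array([0,0,1])*np.sin(np.radians(th))
    print(th,'base centre',proj(b,p-a*.112).round().tolist())
cv2.imwrite('pics/s3.png',cv2.resize(f[120:270,280:440],(800,750))[:600])
```

```text
0 base centre [[329.0, 207.0]]
20 base centre [[332.0, 215.0]]
40 base centre [[338.0, 219.0]]
60 base centre [[348.0, 218.0]]
90 base centre [[367.0, 211.0]]
```

View pics/s3.png

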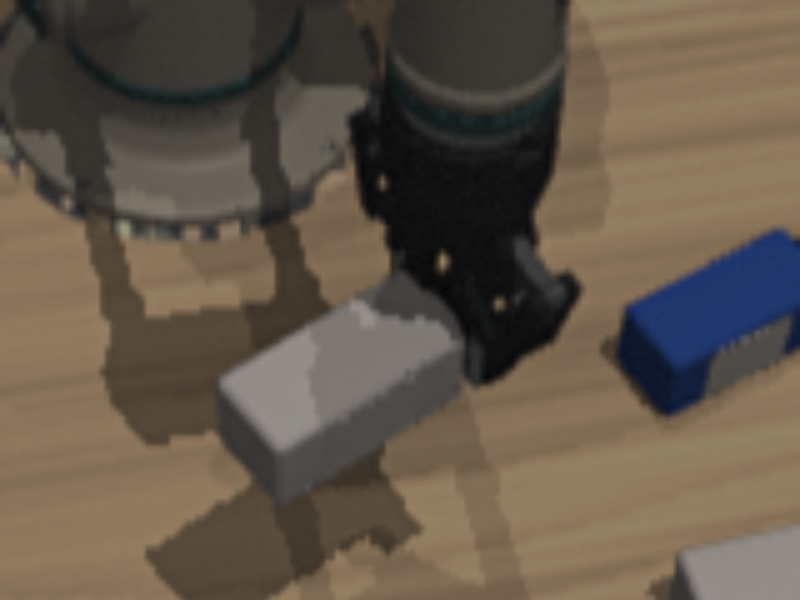

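The tub stayed near-horizontal: the base face projects to (330,209), which is about 5° of droop. The pads sat on the body shoulder. I'll set it down and regrip only the end of the lid, so the contact line is short and gravity can swing it.

Run:
```python
from plan import *
s=manip.get_state(); p=np.array(s['position']); d=np.array([-.419,.908,0])
plan([(p[0],p[1],.022,None),tuple(p[:2]+d[:2]*.02)+(.022,None)])
```

```text
at [0.3375 0.0699 0.1971] jaw 24.8 q6 -0.43 t 4.0
   [0.0, 0.0, 0.35, -0.0] rows>=4 -> [0.337 0.07  0.022]
   [0.04, 0.0, -0.0, -0.0] rows>=1 -> [0.329 0.088 0.022]
```

>>> step_arm(moves=[0, 0, 0.1, 0, 1, 0, 0, 0.2, 0, 1, 0, 0, 0.3, 0, 1, 0, 0, 0.348, 0, 1, 0, 0, 0.348, 0, 1])

```text
clock: 4.5
position: [0.3356, 0.0699, 0.0212]
ee_rot: [-0.003, 0.539, 0.842, -0.002]
contact_force: [0.2, 0.4, -1.2]
width: 0.0487
```

>>> step_arm(moves=[0, 0, 0, 0, -0.2, 0, 0, 0, 0, -0.2, 0, 0, 0, 0, -0.5, 0.04, 0, 0, 0, -0.5, 0.04, 0, 0, 0, -0.5])

```text
clock: 5.0
position: [0.3287, 0.0888, 0.0241]
ee_rot: [0.001, 0.538, 0.843, 0.0]
contact_force: [-0.3, -0.8, -0.4]
width: 0.0641
```

>>> step_arm(moves=[0, 0, 0, 0, 1, 0, 0, 0, 0, 1, 0, 0, 0, 0, 1, 0, 0, 0, 0, 1, 0, 0, 0, 0, 1], force=20)

```text
clock: 5.5
position: [0.3298, 0.0881, 0.0238]
ee_rot: [0.0, 0.539, 0.842, 0.001]
contact_force: [-1.6, 3.6, 7.4]
width: 0.0439
```

>>> step_arm(moves=[0, 0, -0.1, 0, 1, 0, 0, -0.2, 0, 1, 0, 0, -0.3, 0, 1, 0, 0, -0.35, 0, 1, 0, 0, -0.35, 0, 1])

```text
clock: 6.0
position: [0.332, 0.0878, 0.2018]
ee_rot: [0.004, 0.539, 0.842, 0.003]
contact_force: [0.0, 0.0, -1.8]
width: 0.0436
```

Run:
```python
from plan import *
plan([])
b=cam('scene'); p=np.array(b['s']['position'])+[0,0,.005]; f=b['frame'].copy()
print(proj(b,p))
cv2.imwrite('pics/s4.png',cv2.resize(f[120:270,280:440],(800,750))[:600])
```

```text
at [0.332  0.0878 0.2018] jaw 24.8 q6 -0.38 t 6.0
[[376.29444287 178.91790787]]
```

View pics/s4.png

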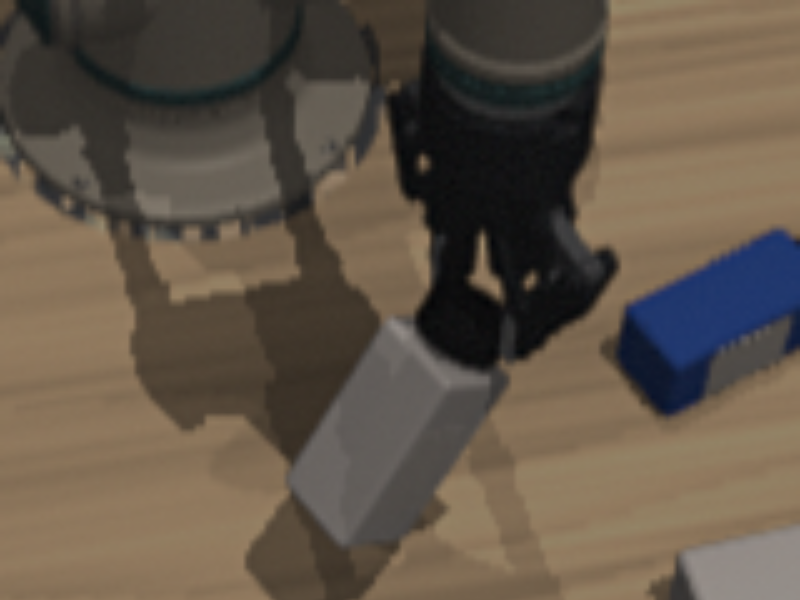

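The tub swung to a steep angle. I'll shake it vertically and horizontally to swing it further, then measure the tilt from the body edge direction.

>>> step_arm(moves=[-0.06, 0, -0.06, 0, 1, 0.0, 0, 0.0, 0, 1, -0.06, 0, -0.08, 0, 1, 0.0, 0, 0.0, 0, 1, -0.06, 0, -0.08, 0, 1])

```text
clock: 6.55
position: [0.311, 0.0656, 0.2163]
ee_rot: [-0.028, 0.535, 0.844, -0.015]
contact_force: [-10.3, 1.0, -7.3]
width: 0.0438
```

>>> step_arm(moves=[0.06, 0, 0.06, 0, 1, 0.0, 0, 0.0, 0, 1, 0.06, 0, 0.08, 0, 1, 0.06, 0, 0.08, 0, 1, 0.06, 0, 0.08, 0, 1])

```text
clock: 7.05
position: [0.3275, 0.0877, 0.1964]
ee_rot: [-0.002, 0.538, 0.843, -0.002]
contact_force: [-0.2, -0.6, -1.4]
width: 0.0436
```

```bash
cat > up.py <<'E'
from plan import *
import sys
def show(name):
    b=cam('scene'); s=b['s']; p=np.array(s['position'])+[0,0,.005]; q=s['ee_rot']; R=Ro.from_quat([q[1],q[2],q[3],q[0]]).as_matrix(); d=R[:,0]
    c=proj(b,p)[0]
    for th in (50,60,70,80,90):
        a=d*np.cos(np.radians(th))+np.array([0,0,1])*np.sin(np.radians(th))
        u=proj(b,[p-a*.02,p-a*.126]); v=u[1]-u[0]; print(th,'base',u[1].round(),'dir',np.degrees(np.arctan2(v[1],v[0])).round(1))
    x0,y0=int(c[0]-70),max(0,int(c[1]-45)); g=b['frame'][y0:y0+120,x0:x0+140]
    cv2.imwrite('pics/'+name,cv2.resize(g,None,fx=5,fy=5,interpolation=cv2.INTER_CUBIC)); print('offset',x0,y0)
if __name__=='__main__': plan([]); show(sys.argv[1])
E
python3 up.py s5.png
```

```text
at [0.3275 0.0877 0.1964] jaw 24.9 q6 -0.38 t 7.05
50 base [346. 219.] dir 126.0
60 base [352. 218.] dir 120.7
70 base [359. 216.] dir 114.3
80 base [365. 213.] dir 106.4
90 base [372. 210.] dir 96.0
offset 305 133
```

View pics/s5.png

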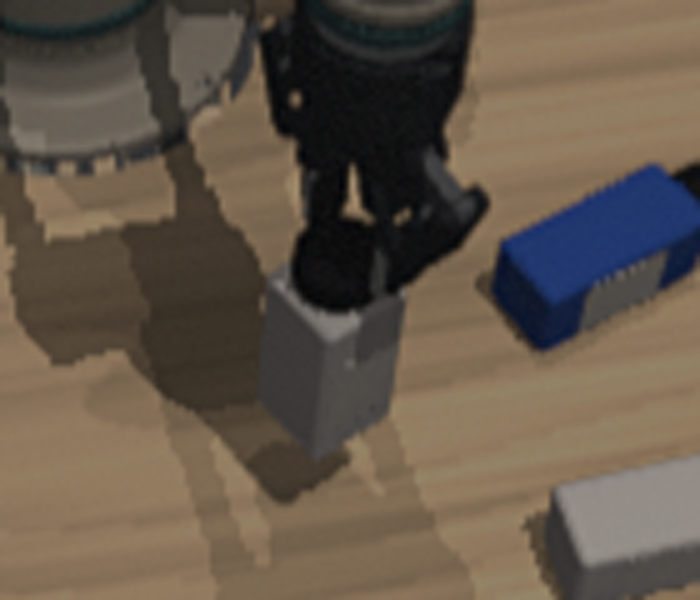

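The tub now hangs upright: its body edge runs at about 94°, against 96° predicted for vertical. Next I place it in the far inner slot of the goods plate.

Run:
```python
from plan import *
plan([(.3275,.0877,.30,3.4),(.667,.107,.30,3.4),(.667,.107,.232,3.4),(.667,.107,.30,3.4)])
```

```text
at [0.3291 0.0876 0.1976] jaw 24.9 q6 -0.38 t 7.1
   [0.002, -0.003, -0.205, 0.119] rows>=3 -> [0.328 0.088 0.3  ]
   [-0.001, 0.34, 0.0, -0.0] rows>=4 -> [0.497 0.097 0.3  ]
   [-0.001, 0.34, 0.0, -0.0] rows>=4 -> [0.667 0.107 0.3  ]
   [0.0, 0.0, 0.136, -0.0] rows>=2 -> [0.667 0.107 0.232]
   [0.0, 0.0, -0.136, -0.0] rows>=2 -> [0.667 0.107 0.3  ]
```

>>> step_arm(moves=[0, 0, -0.07, 0.04, 1, 0, 0, -0.14, 0.08, 1, 0.002, -0.003, -0.205, 0.119, 1, 0.002, -0.003, -0.205, 0.119, 1])

```text
clock: 7.5
position: [0.331, 0.0883, 0.3058]
ee_rot: [0.004, 0.686, 0.727, 0.004]
contact_force: [0.6, -0.5, 0.1]
width: 0.0432
```

>>> step_arm(moves=[0, 0.07, 0, 0, 1, 0, 0.14, 0, 0, 1, 0, 0.21, 0, 0, 1, 0, 0.28, 0, 0, 1, 0, 0.34, 0, 0, 1])

```text
clock: 8.0
position: [0.4992, 0.0982, 0.3]
ee_rot: [0.0, 0.685, 0.728, -0.0]
contact_force: [-0.0, 0.1, -2.3]
width: 0.0433
```

>>> step_arm(moves=[0, 0.07, 0, 0, 1, 0, 0.14, 0, 0, 1, 0, 0.21, 0, 0, 1, 0, 0.28, 0, 0, 1, 0, 0.34, 0, 0, 1])

```text
clock: 8.5
position: [0.669, 0.1082, 0.2994]
ee_rot: [0.0, 0.685, 0.728, -0.0]
contact_force: [0.0, 0.1, -2.1]
width: 0.0433
```

>>> step_arm(moves=[0, 0, 0.03, 0, 1, 0, 0, 0.06, 0, 1, 0, 0, 0.09, 0, 1, 0, 0, 0.12, 0, 1, 0, 0, 0.136, 0, 1])

```text
clock: 9.0
position: [0.6688, 0.1096, 0.2364]
ee_rot: [0.002, 0.685, 0.728, 0.003]
contact_force: [-6.9, 2.6, 39.1]
width: 0.0435
```

```bash
python3 up.py s6.png
```

```text
at [0.6688 0.1096 0.2364] jaw 3.5 q6 -0.0 t 9.0
50 base [384. 332.] dir 146.9
60 base [392. 332.] dir 141.3
70 base [400. 331.] dir 134.1
80 base [410. 330.] dir 123.9
90 base [419. 328.] dir 108.8
offset 357 257
```

View pics/s6.png

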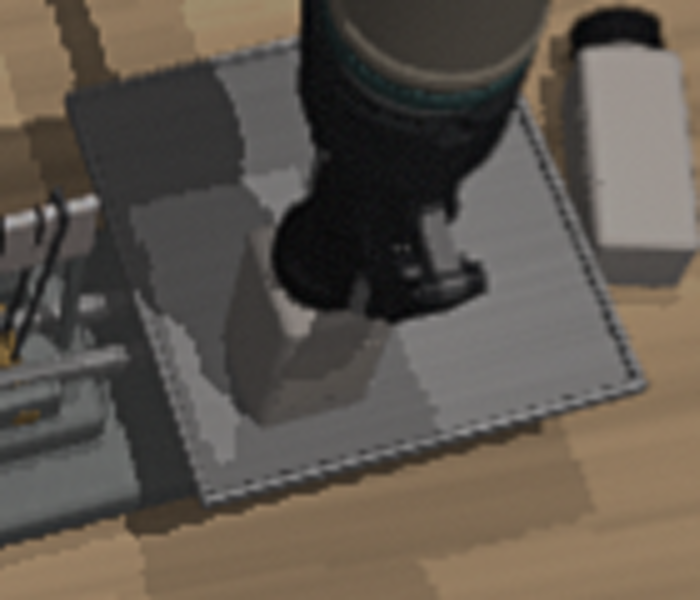

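Pressing at 39 N, so I'm relieving a few millimetres and then releasing.

>>> step_arm(moves=[0, 0, -0.012, 0, 1, 0, 0, -0.012, 0, 1, 0, 0, -0.012, 0, 1])

```text
clock: 9.35
position: [0.6673, 0.1082, 0.2383]
ee_rot: [0.0, 0.686, 0.728, 0.0]
contact_force: [1.1, -1.0, 0.1]
width: 0.0434
```

>>> step_arm(moves=[0, 0, 0, 0, -0.3, 0, 0, 0, 0, -0.5, 0, 0, 0, 0, -0.5, 0, 0, 0, 0, -0.5, 0, 0, 0, 0, -0.5])

```text
clock: 9.85
position: [0.6666, 0.1085, 0.2387]
ee_rot: [-0.0, 0.686, 0.728, -0.0]
contact_force: [-0.4, 0.0, 0.6]
width: 0.0641
```

>>> step_arm(moves=[0, 0, -0.05, 0, -0.5, 0, 0, -0.1, 0, -0.5, 0, 0, -0.15, 0, -0.5, 0, 0, -0.2, 0, -0.5, 0, 0, -0.2, 0, -0.5])

```text
clock: 10.35
position: [0.6681, 0.1086, 0.3432]
ee_rot: [0.003, 0.686, 0.728, 0.003]
contact_force: [0.7, -0.1, 0.9]
width: 0.0644
```

```bash
cat > tubs.py <<'E'
from plan import *
# lying tub list (body centre, lid dir); grip TCP at h=132 -> 79 mm beyond centre
T={2:((.413,.238),93.1),3:((.553,.455),164.5),4:((.574,.304),166.1)}
def grip(i,h=.132):
    c,a=T[i]; d=np.array([np.cos(np.radians(a)),np.sin(np.radians(a))]); return tuple(np.array(c)+d*(h-.053)),a-90
E
python3 - <<'E'
from tubs import *
g,j=grip(2); print(g)
plan([(.5,.2,.3,None),g+(.14,j),g+(.024,j)])
E
```

```text
(np.float64(0.4087277737742027), np.float64(0.31688439695577075))
at [0.6681 0.1086 0.3432] jaw 3.4 q6 -0.0 t 10.35
   [0.202, -0.325, 0.086, -0.0] rows>=4 -> [0.5 0.2 0.3]
   [0.244, -0.168, 0.32, 0.002] rows>=5 -> [0.409 0.317 0.14 ]
   [0.0, 0.0, 0.232, -0.0] rows>=3 -> [0.409 0.317 0.024]
```

>>> step_arm(moves=[0.202, -0.325, 0.086, 0, -0.5, 0.202, -0.325, 0.086, 0, -0.5, 0.202, -0.325, 0.086, 0, -0.5, 0.202, -0.325, 0.086, 0, -0.5, 0.202, -0.325, 0.086, 0, -0.5])

```text
clock: 10.85
position: [0.4912, 0.2013, 0.2936]
ee_rot: [-0.003, 0.684, 0.729, -0.003]
contact_force: [0.0, -0.4, -0.1]
width: 0.0636
```

>>> step_arm(moves=[0.244, -0.168, 0.32, 0.002, -0.8, 0.244, -0.168, 0.32, 0.002, -0.8, 0.244, -0.168, 0.32, 0.002, -0.8, 0.244, -0.168, 0.32, 0.002, -0.8, 0.244, -0.168, 0.32, 0.002, -0.8])

```text
clock: 11.35
position: [0.4032, 0.3166, 0.1316]
ee_rot: [-0.001, 0.687, 0.726, -0.004]
contact_force: [0.2, 0.7, -0.2]
width: 0.0766
```

>>> step_arm(moves=[0, 0, 0, 0, -0.8])

```text
clock: 11.45
position: [0.4047, 0.3164, 0.1328]
ee_rot: [-0.001, 0.687, 0.727, -0.003]
contact_force: [0.3, -0.6, -1.1]
width: 0.0771
```

Run:
```python
from tubs import *
g,j=grip(2)
plan([g+(.024,j)])
im=cam('wrist'); f=im['frame']; 
# projections: expected lid end centre & body/lid boundary in wrist
c,a=T[2]; d=np.array([np.cos(np.radians(a)),np.sin(np.radians(a)),0]); b=np.array([*c,.025])
print(proj(im,[b+d*.077,b+d*.053,b-d*.053]).round())
H,S,V=cv2.split(cv2.cvtColor(f,cv2.COLOR_BGR2HSV)); m=((S<60)&(V>110)).astype(np.uint8)
n,l,st,ce=cv2.connectedComponentsWithStats(m)
for i in range(1,n):
    if st[i,4]>3000: print(st[i],ce[i].round())
cv2.imwrite('pics/w3.png',f)
```

```text
at [0.4047 0.3164 0.1328] jaw 3.2 q6 0.47 t 11.45
   [0.001, 0.008, 0.218, 0.0] rows>=3 -> [0.409 0.317 0.024]
[[326. 249.]
 [326. 284.]
 [325. 416.]]
[ 513    0  127   82 6951] [587.  30.]
[  496   233   144   113 11001] [574. 287.]
[ 282  303   80  126 9254] [321. 365.]
```

View pics/w3.png

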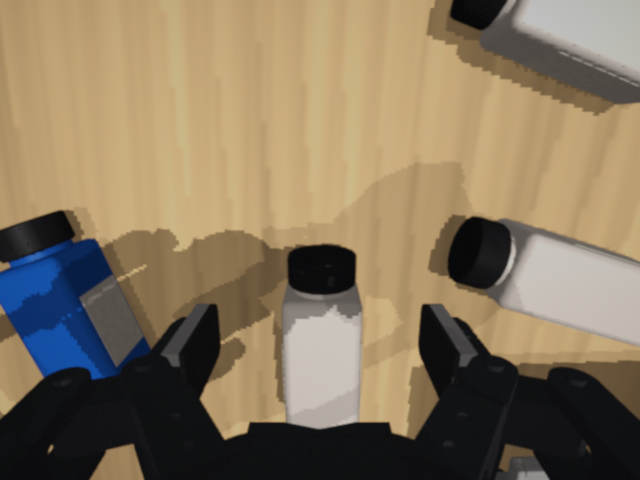

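Wrist view: lid end at (321,248) against a prediction of (326,249), which is good. Now grip, lift and shake.

>>> step_arm(moves=[0, 0.004, 0.218, 0, -0.8, 0, 0.004, 0.218, 0, -0.8, 0, 0.004, 0.218, 0, -0.8, 0, 0.004, 0.218, 0, -0.8])

```text
clock: 11.9
position: [0.41, 0.3158, 0.0264]
ee_rot: [-0.0, 0.689, 0.725, -0.001]
contact_force: [0.1, 0.8, -0.4]
width: 0.0772
```

>>> step_arm(moves=[0, 0, 0, 0, 1, 0, 0, 0, 0, 1, 0, 0, 0, 0, 1, 0, 0, 0, 0, 1, 0, 0, 0, 0, 1], force=20)

```text
clock: 12.4
position: [0.4111, 0.318, 0.0287]
ee_rot: [0.001, 0.688, 0.726, 0.003]
contact_force: [0.5, 2.6, 6.0]
width: 0.0437
```

>>> step_arm(moves=[0, 0, -0.1, 0, 1, 0, 0, -0.2, 0, 1, 0, 0, -0.3, 0, 1, 0, 0, -0.35, 0, 1, 0, 0, -0.35, 0, 1])

```text
clock: 12.9
position: [0.4115, 0.3179, 0.2065]
ee_rot: [0.002, 0.688, 0.726, 0.005]
contact_force: [0.2, -0.4, -1.9]
width: 0.0437
```

>>> step_arm(moves=[-0.06, 0, -0.06, 0, 1, 0.0, 0, 0.0, 0, 1, -0.06, 0, -0.08, 0, 1, 0.0, 0, 0.0, 0, 1, -0.06, 0, -0.08, 0, 1])

```text
clock: 13.4
position: [0.4065, 0.2887, 0.2277]
ee_rot: [-0.006, 0.687, 0.727, -0.012]
contact_force: [-1.0, -1.0, -1.8]
width: 0.0435
```

>>> step_arm(moves=[0.06, 0, 0.06, 0, 1, 0.0, 0, 0.0, 0, 1, 0.06, 0, 0.08, 0, 1, 0.06, 0, 0.08, 0, 1, 0.06, 0, 0.08, 0, 1])

```text
clock: 13.9
position: [0.4079, 0.3158, 0.1995]
ee_rot: [-0.001, 0.688, 0.726, -0.003]
contact_force: [-0.1, -1.0, -1.0]
width: 0.0434
```

```bash
python3 up.py s7.png
python3 - <<'E'
from h import *
# composite: tub in hand + first tub on plate (scene)
b=cam('scene')['frame']; a=cv2.imread('pics/s7.png'); cv2.imwrite('pics/s7.png',np.hstack([cv2.resize(a,(400,343)),cv2.resize(b[230:350,320:480],(400,343))]))
E
```

```text
at [0.4079 0.3158 0.1995] jaw 3.1 q6 0.47 t 13.9
50 base [441. 221.] dir 143.2
60 base [447. 223.] dir 137.4
70 base [454. 223.] dir 130.4
80 base [462. 223.] dir 121.8
90 base [470. 221.] dir 110.6
offset 411 145
```

View pics/s7.png

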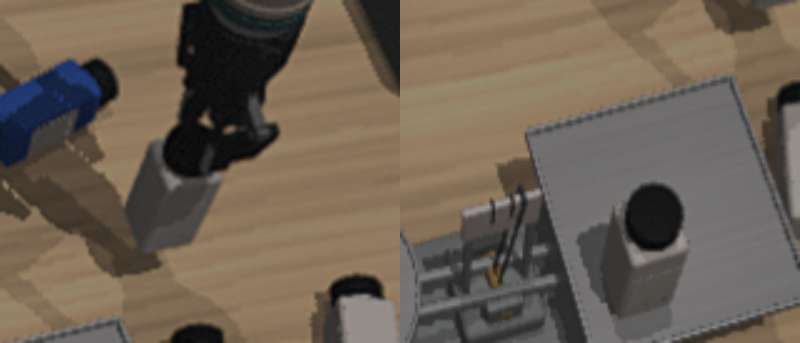

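Tub 1 stands on the plate, with the pointer over to the right. Tub 2 hangs upright (edges about 111°, predicted 110.6°). It goes to the near inner slot.

Run:
```python
from plan import *
plan([(.408,.316,.30,3.4),(.5716,.101,.30,3.4),(.5716,.101,.245,3.4)])
```

```text
at [0.409  0.3161 0.2014] jaw 3.1 q6 0.47 t 14.0
   [-0.0, -0.002, -0.197, -0.002] rows>=2 -> [0.408 0.316 0.3  ]
   [-0.224, 0.151, 0.0, -0.0] rows>=3 -> [0.49  0.209 0.3  ]
   [-0.224, 0.151, 0.0, -0.0] rows>=3 -> [0.572 0.101 0.3  ]
   [-0.0, -0.0, 0.11, -0.0] rows>=2 -> [0.572 0.101 0.245]
```

>>> step_arm(moves=[0, 0, -0.05, 0, 1, 0, 0, -0.1, 0, 1, 0, 0, -0.15, 0, 1, 0, 0, -0.197, -0.002, 1])

```text
clock: 14.4
position: [0.4094, 0.3162, 0.3023]
ee_rot: [0.001, 0.686, 0.728, 0.001]
contact_force: [0.9, -0.1, -0.8]
width: 0.0434
```

>>> step_arm(moves=[-0.02, 0.015, 0, 0, 1, -0.06, 0.04, 0, 0, 1, -0.11, 0.075, 0, 0, 1, -0.16, 0.11, 0, 0, 1, -0.22, 0.15, 0, 0, 1])

```text
clock: 14.9
position: [0.4909, 0.2095, 0.2993]
ee_rot: [-0.0, 0.686, 0.728, -0.001]
contact_force: [-0.3, 0.9, -1.4]
width: 0.0433
```

>>> step_arm(moves=[-0.06, 0.04, 0, 0, 1, -0.12, 0.08, 0, 0, 1, -0.17, 0.115, 0, 0, 1, -0.21, 0.14, 0, 0, 1, -0.228, 0.152, 0, 0, 1])

```text
clock: 15.4
position: [0.5742, 0.0988, 0.2989]
ee_rot: [0.0, 0.687, 0.727, -0.001]
contact_force: [-0.3, 0.4, -1.4]
width: 0.0433
```

>>> step_arm(moves=[0, 0, 0.025, 0, 1, 0, 0, 0.05, 0, 1, 0, 0, 0.08, 0, 1, 0, 0, 0.105, 0, 1, 0, 0, 0.11, 0, 1])

```text
clock: 15.9
position: [0.5713, 0.1035, 0.2444]
ee_rot: [-0.002, 0.685, 0.728, -0.001]
contact_force: [-3.0, 1.2, 9.6]
width: 0.0431
```

>>> step_arm(moves=[0, 0, 0.005, 0, 1, 0, 0, 0.01, 0, 1, 0, 0, 0.01, 0, 1])

```text
clock: 16.2
position: [0.5716, 0.1043, 0.2441]
ee_rot: [-0.001, 0.685, 0.728, 0.001]
contact_force: [-6.6, 1.9, 19.6]
width: 0.0425
```

```bash
python3 up.py s8.png
```

```text
at [0.5716 0.1043 0.2441] jaw 3.5 q6 -0.0 t 16.2
50 base [371. 289.] dir 143.8
60 base [379. 289.] dir 137.5
70 base [387. 289.] dir 129.4
80 base [396. 288.] dir 118.7
90 base [406. 286.] dir 103.8
offset 342 213
```

View pics/s8.png

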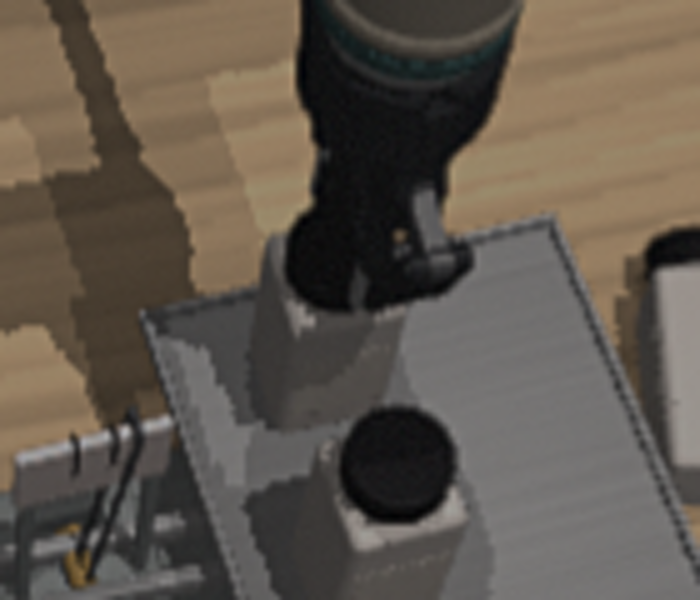

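Tub 2 stands flat; releasing it.

>>> step_arm(moves=[0, 0, -0.007, 0, 1, 0, 0, -0.007, 0, -0.3, 0, 0, -0.007, 0, -0.5, 0, 0, -0.007, 0, -0.5, 0, 0, -0.007, 0, -0.5])

```text
clock: 16.75
position: [0.5733, 0.102, 0.2431]
ee_rot: [-0.0, 0.686, 0.728, -0.0]
contact_force: [0.3, -0.2, -1.0]
width: 0.0641
```

>>> step_arm(moves=[0, 0, -0.05, 0, -0.5, 0, 0, -0.1, 0, -0.5, 0, 0, -0.15, 0, -0.5, 0, 0, -0.2, 0, -0.5, 0, 0, -0.2, 0, -0.5])

```text
clock: 17.25
position: [0.5751, 0.102, 0.3473]
ee_rot: [0.003, 0.686, 0.728, 0.003]
contact_force: [0.2, 0.1, 0.7]
width: 0.0642
```

Run:
```python
from tubs import *
g,j=grip(4); print(g,j)
plan([(.5,.25,.3,40),g+(.14,j),g+(.026,j)])
```

```text
(np.float64(0.49731339795532287), np.float64(0.32297801535570386)) 76.1
at [0.5751 0.102  0.3473] jaw 3.4 q6 -0.0 t 17.25
   [0.304, -0.133, 0.095, -0.203] rows>=5 -> [0.5  0.25 0.3 ]
   [0.115, 0.09, 0.32, -0.201] rows>=5 -> [0.497 0.323 0.14 ]
   [0.0, 0.0, 0.228, -0.0] rows>=3 -> [0.497 0.323 0.026]
```

>>> step_arm(moves=[0.304, -0.133, 0.095, -0.203, -0.7, 0.304, -0.133, 0.095, -0.203, -0.7, 0.304, -0.133, 0.095, -0.203, -0.7, 0.304, -0.133, 0.095, -0.203, -0.7, 0.304, -0.133, 0.095, -0.203, -0.7])

```text
clock: 17.75
position: [0.495, 0.2522, 0.2936]
ee_rot: [-0.002, 0.42, 0.908, -0.001]
contact_force: [1.2, -0.8, 0.4]
width: 0.0725
```

>>> step_arm(moves=[0.115, 0.09, 0.32, -0.201, -0.7, 0.115, 0.09, 0.32, -0.201, -0.7, 0.115, 0.09, 0.32, -0.201, -0.7, 0.115, 0.09, 0.32, -0.201, -0.7, 0.115, 0.09, 0.32, -0.201, -0.7])

```text
clock: 18.25
position: [0.4919, 0.3224, 0.1301]
ee_rot: [-0.005, 0.119, 0.993, -0.003]
contact_force: [-0.8, 0.3, 0.9]
width: 0.0726
```

>>> step_arm(moves=[0, 0, 0, 0, -0.7])

```text
clock: 18.35
position: [0.4943, 0.3224, 0.1337]
ee_rot: [-0.002, 0.121, 0.993, -0.001]
contact_force: [-0.2, -0.0, -0.9]
width: 0.0724
```

```bash
cat > chk.py <<'E'
from tubs import *
import sys
i=int(sys.argv[1]); g,j=grip(i); plan([g+(.026,j)])
im=cam('wrist'); f=im['frame']; c,a=T[i]; d=np.array([np.cos(np.radians(a)),np.sin(np.radians(a)),0]); b=np.array([*c,.05])
print('pred body top-face ctr',proj(im,[b]).round(),'shoulder',proj(im,[b+d*.053]).round())
H,S,V=cv2.split(cv2.cvtColor(f,cv2.COLOR_BGR2HSV)); m=((S<60)&(V>110)).astype(np.uint8)
n,l,st,ce=cv2.connectedComponentsWithStats(m)
for i in range(1,n):
    if st[i,4]>3000: print(st[i],ce[i].round())
# lid: dark blob just above shoulder
m=(V[150:330,230:420]<45).astype(np.uint8); n,l,st,ce=cv2.connectedComponentsWithStats(m)
for i in range(1,n):
    if st[i,4]>600: print('dark',st[i]+[230,150,0,0,0],(ce[i]+[230,150]).round())
E
python3 chk.py 4
```

```text
at [0.4943 0.3224 0.1337] jaw 76.1 q6 -0.87 t 18.35
   [-0.006, 0.003, 0.215, 0.0] rows>=3 -> [0.497 0.323 0.026]
pred body top-face ctr [[322. 380.]] shoulder [[322. 305.]]
[  497   197   110   172 13261] [549. 283.]
[  278   288    81   141 10117] [318. 359.]
dark [ 285  243   66   48 2697] [317. 266.]
```

The lid pixels (317, 243–291) match tub 2's view, so go.

>>> step_arm(moves=[0, -0.003, 0.215, 0, -0.7, 0, -0.003, 0.215, 0, -0.7, 0, -0.003, 0.215, 0, -0.7, 0, -0.003, 0.215, 0, -0.7])

```text
clock: 18.8
position: [0.4947, 0.3206, 0.0281]
ee_rot: [-0.001, 0.121, 0.993, -0.001]
contact_force: [-0.3, -0.6, 1.0]
width: 0.072
```

>>> step_arm(moves=[0, 0, 0, 0, 1, 0, 0, 0, 0, 1, 0, 0, 0, 0, 1, 0, 0, 0, 0, 1, 0, 0, 0, 0, 1], force=20)

```text
clock: 19.3
position: [0.4968, 0.3222, 0.0312]
ee_rot: [0.002, 0.121, 0.993, 0.001]
contact_force: [-0.8, -0.9, 7.3]
width: 0.0442
```

>>> step_arm(moves=[0, 0, -0.1, 0, 1, 0, 0, -0.2, 0, 1, 0, 0, -0.3, 0, 1, 0, 0, -0.35, 0, 1, 0, 0, -0.35, 0, 1])

```text
clock: 19.8
position: [0.4975, 0.3225, 0.2093]
ee_rot: [0.005, 0.121, 0.993, 0.003]
contact_force: [1.2, 0.0, -1.8]
width: 0.0437
```

>>> step_arm(moves=[-0.06, 0, -0.06, 0, 1, 0.0, 0, 0.0, 0, 1, -0.06, 0, -0.08, 0, 1, 0.0, 0, 0.0, 0, 1, -0.06, 0, -0.08, 0, 1])

```text
clock: 20.3
position: [0.4793, 0.2968, 0.2069]
ee_rot: [-0.044, 0.119, 0.992, -0.025]
contact_force: [-12.2, -6.0, -13.8]
width: 0.0434
```

>>> step_arm(moves=[0.06, 0, 0.06, 0, 1, 0.0, 0, 0.0, 0, 1, 0.06, 0, 0.08, 0, 1, 0.06, 0, 0.08, 0, 1, 0.06, 0, 0.08, 0, 1])

```text
clock: 20.8
position: [0.494, 0.3207, 0.2019]
ee_rot: [-0.002, 0.121, 0.993, -0.001]
contact_force: [0.2, 0.4, -1.3]
width: 0.0437
```

```bash
python3 up.py s9.png
python3 - <<'E'
from plan import *
plan([(.50,.323,.30,40),(.56,.27,.31,3.4),(.6624,.1907,.31,3.4),(.6624,.1907,.248,3.4)])
# body mask centroid in wrist/scene to judge the tilt
E
```

```text
at [0.494  0.3207 0.2019] jaw 76.2 q6 -0.87 t 20.8
50 base [489. 275.] dir 97.6
60 base [488. 270.] dir 100.5
70 base [486. 265.] dir 103.9
80 base [485. 258.] dir 108.2
90 base [484. 250.] dir 114.2
offset 426 176
at [0.4964 0.3215 0.2038] jaw 76.1 q6 -0.87 t 20.85
   [-0.006, 0.005, -0.192, 0.201] rows>=5 -> [0.5   0.323 0.3  ]
   [-0.158, 0.024, -0.02, 0.203] rows>=5 -> [0.56 0.27 0.31]
   [-0.17, 0.195, 0.0, -0.0] rows>=3 -> [0.662 0.191 0.31 ]
   [0.0, 0.0, 0.124, -0.0] rows>=2 -> [0.662 0.191 0.248]
```

View pics/s9.png

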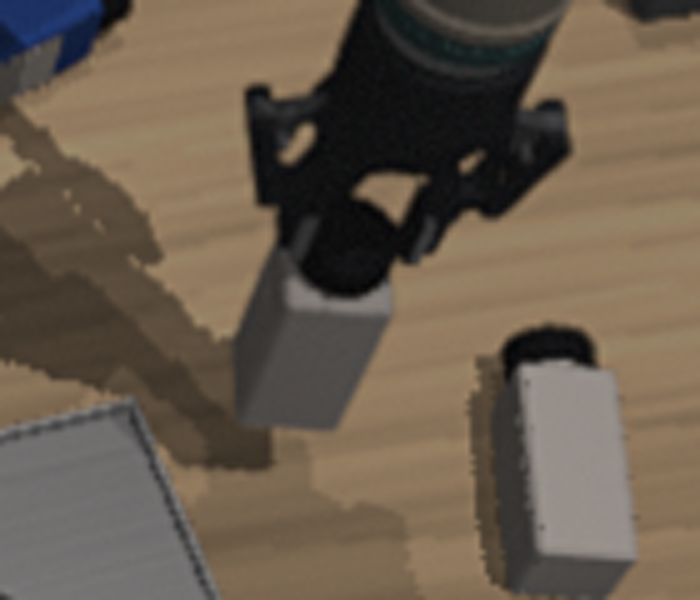

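Tub 4 hangs close to upright (edges 110–116°, predicted 114°). It goes to the far outer slot.

>>> step_arm(moves=[0, 0, -0.05, 0.04, 1, 0, 0, -0.1, 0.08, 1, 0, 0, -0.15, 0.12, 1, -0.006, 0.005, -0.192, 0.16, 1, -0.006, 0.005, -0.192, 0.2, 1])

```text
clock: 21.35
position: [0.5031, 0.3244, 0.3057]
ee_rot: [0.004, 0.424, 0.906, 0.005]
contact_force: [0.2, -0.4, -2.1]
width: 0.0437
```

>>> step_arm(moves=[-0.02, 0, -0.02, 0.04, 1, -0.06, 0.01, -0.02, 0.08, 1, -0.1, 0.02, -0.02, 0.12, 1, -0.14, 0.024, -0.02, 0.16, 1, -0.158, 0.024, -0.02, 0.203, 1])

```text
clock: 21.85
position: [0.5626, 0.2692, 0.3116]
ee_rot: [0.002, 0.687, 0.726, 0.002]
contact_force: [-0.2, -0.9, -1.3]
width: 0.0436
```

>>> step_arm(moves=[-0.02, 0.025, 0, 0, 1, -0.06, 0.07, 0, 0, 1, -0.1, 0.12, 0, 0, 1, -0.14, 0.165, 0, 0, 1, -0.168, 0.195, 0, 0, 1])

```text
clock: 22.35
position: [0.6649, 0.1906, 0.3106]
ee_rot: [0.002, 0.684, 0.73, 0.001]
contact_force: [-0.6, -0.7, -1.7]
width: 0.0435
```

>>> step_arm(moves=[0, 0, 0, 0, 1, 0, 0, 0.03, 0, 1, 0, 0, 0.06, 0, 1, 0, 0, 0.09, 0, 1, 0, 0, 0.115, 0, 1])

```text
clock: 22.85
position: [0.6618, 0.193, 0.2523]
ee_rot: [0.0, 0.684, 0.73, 0.001]
contact_force: [-0.5, 0.0, -1.3]
width: 0.0437
```

Run:
```python
from plan import *
plan([(.6624,.1907,.248,3.4)]); print(manip.get_state()['contact_force'])
```

```text
at [0.6618 0.193  0.2523] jaw 3.7 q6 0.12 t 22.85
   [-0.005, 0.001, 0.009, 0.002] rows>=1 -> [0.662 0.191 0.248]
[-0.49437969  0.03536625 -1.32398083]
```

Not yet touching, so I'm lowering in small steps.

>>> step_arm(moves=[0, 0, 0.006, 0, 1, 0, 0, 0.012, 0, 1, 0, 0, 0.012, 0, 1])

```text
clock: 23.15
position: [0.6616, 0.1927, 0.2467]
ee_rot: [0.0, 0.684, 0.729, 0.0]
contact_force: [0.2, -0.1, -1.8]
width: 0.0436
```

>>> step_arm(moves=[0, 0, 0.004, 0, 1, 0, 0, 0.008, 0, 1, 0, 0, 0.008, 0, 1])

```text
clock: 23.45
position: [0.6617, 0.1925, 0.2429]
ee_rot: [0.001, 0.685, 0.729, 0.0]
contact_force: [-0.5, -0.3, -1.4]
width: 0.0436
```

>>> step_arm(moves=[0, 0, 0.006, 0, 1, 0, 0, 0.006, 0, 1])

```text
clock: 23.65
position: [0.6617, 0.1922, 0.2425]
ee_rot: [0.001, 0.685, 0.729, 0.001]
contact_force: [-3.3, -1.4, 8.7]
width: 0.0436
```

>>> step_arm(moves=[0, 0, 0.006, 0, 1, 0, 0, 0.006, 0, 1])

```text
clock: 23.85
position: [0.6617, 0.1921, 0.2423]
ee_rot: [0.002, 0.685, 0.729, 0.002]
contact_force: [-4.7, -2.9, 18.6]
width: 0.0434
```

>>> step_arm(moves=[0, 0, 0.005, 0, 1, 0, 0, 0.005, 0, 1])

```text
clock: 24.05
position: [0.6624, 0.1921, 0.2421]
ee_rot: [0.003, 0.685, 0.729, 0.004]
contact_force: [-6.5, -2.9, 24.9]
width: 0.0437
```

Touched down. Release, back off, then go over to tub 3.

>>> step_arm(moves=[0, 0, -0.012, 0, 1, 0, 0, -0.012, 0, -0.3, 0, 0, -0.012, 0, -0.5, 0, 0, -0.012, 0, -0.5, 0, 0, -0.012, 0, -0.5])

```text
clock: 24.55
position: [0.6612, 0.1925, 0.2387]
ee_rot: [-0.0, 0.685, 0.729, -0.001]
contact_force: [-0.7, -0.5, -0.6]
width: 0.0642
```

>>> step_arm(moves=[0, 0, -0.05, 0, -0.5, 0, 0, -0.1, 0, -0.5, 0, 0, -0.15, 0, -0.5, 0, 0, -0.2, 0, -0.5, 0, 0, -0.2, 0, -0.5])

```text
clock: 25.05
position: [0.6629, 0.1928, 0.3435]
ee_rot: [0.002, 0.685, 0.729, 0.003]
contact_force: [0.7, -0.4, 0.3]
width: 0.0639
```

Run:
```python
from tubs import *
g,j=grip(3); print(g,j)
plan([(.55,.33,.3,40),g+(.14,j)])
```

```text
(np.float64(0.4768731941965188), np.float64(0.47611183171018234)) 74.5
at [0.6629 0.1928 0.3435] jaw 3.6 q6 0.12 t 25.05
   [0.288, -0.208, 0.087, -0.202] rows>=5 -> [0.55 0.33 0.3 ]
   [0.318, 0.076, 0.32, -0.192] rows>=5 -> [0.477 0.476 0.14 ]
```

>>> step_arm(moves=[0.288, -0.208, 0.087, -0.202, -0.7, 0.288, -0.208, 0.087, -0.202, -0.7, 0.288, -0.208, 0.087, -0.202, -0.7, 0.288, -0.208, 0.087, -0.202, -0.7, 0.288, -0.208, 0.087, -0.202, -0.7])

```text
clock: 25.55
position: [0.5441, 0.3329, 0.2934]
ee_rot: [-0.003, 0.419, 0.908, -0.001]
contact_force: [0.8, -0.4, 0.0]
width: 0.0722
```

>>> step_arm(moves=[0.318, 0.076, 0.32, -0.192, -0.7, 0.318, 0.076, 0.32, -0.192, -0.7, 0.318, 0.076, 0.32, -0.192, -0.7, 0.318, 0.076, 0.32, -0.192, -0.7, 0.318, 0.076, 0.32, -0.192, -0.7])

```text
clock: 26.05
position: [0.4721, 0.4768, 0.1313]
ee_rot: [-0.003, 0.133, 0.991, -0.002]
contact_force: [-0.5, -0.7, 0.2]
width: 0.0728
```

>>> step_arm(moves=[0, 0, 0, 0, -0.7])

```text
clock: 26.15
position: [0.4713, 0.4765, 0.1305]
ee_rot: [-0.004, 0.133, 0.991, -0.003]
contact_force: [-0.3, -1.1, 0.5]
width: 0.0727
```

```bash
python3 chk.py 3
```

```text
at [0.4713 0.4765 0.1305] jaw 74.7 q6 -0.62 t 26.15
   [-0.011, 0.002, 0.209, 0.001] rows>=3 -> [0.477 0.476 0.026]
pred body top-face ctr [[322. 387.]] shoulder [[322. 311.]]
[ 512  290  128  136 6852] [602. 354.]
[ 277  296   82  133 9543] [317. 363.]
dark [ 285  249   67   49 2920] [318. 273.]
```

>>> step_arm(moves=[-0.009, -0.002, 0.207, 0, -0.7, -0.009, -0.002, 0.207, 0, -0.7, -0.009, -0.002, 0.207, 0, -0.7, -0.009, -0.002, 0.207, 0, -0.7])

```text
clock: 26.6
position: [0.4803, 0.4729, 0.0328]
ee_rot: [-0.0, 0.136, 0.991, -0.001]
contact_force: [-0.0, 0.4, 0.1]
width: 0.0725
```

>>> step_arm(moves=[0, 0, 0, 0, 1, 0, 0, 0, 0, 1, 0, 0, 0, 0, 1, 0, 0, 0, 0, 1, 0, 0, 0, 0, 1], force=20)

```text
clock: 27.1
position: [0.4814, 0.475, 0.0361]
ee_rot: [0.002, 0.135, 0.991, 0.002]
contact_force: [0.2, -0.9, 6.6]
width: 0.0442
```

>>> step_arm(moves=[0, 0, -0.1, 0, 1, 0, 0, -0.2, 0, 1, 0, 0, -0.3, 0, 1, 0, 0, -0.35, 0, 1, 0, 0, -0.35, 0, 1])

```text
clock: 27.6
position: [0.4816, 0.4758, 0.2145]
ee_rot: [0.004, 0.135, 0.991, 0.004]
contact_force: [-0.4, 0.4, -2.9]
width: 0.0394
```

>>> step_arm(moves=[-0.06, 0, -0.06, 0, 1, 0.0, 0, 0.0, 0, 1, -0.06, 0, -0.08, 0, 1, 0.0, 0, 0.0, 0, 1, -0.06, 0, -0.08, 0, 1])

```text
clock: 28.1
position: [0.4745, 0.4458, 0.2135]
ee_rot: [-0.033, 0.132, 0.99, -0.03]
contact_force: [-10.0, -7.4, -12.8]
width: -0.0002
```

>>> step_arm(moves=[0.06, 0, 0.06, 0, 1, 0.0, 0, 0.0, 0, 1, 0.06, 0, 0.08, 0, 1, 0.06, 0, 0.08, 0, 1, 0.06, 0, 0.08, 0, 1])

```text
clock: 28.6
position: [0.4786, 0.4732, 0.2059]
ee_rot: [-0.001, 0.134, 0.991, -0.001]
contact_force: [0.9, -0.1, 1.0]
width: 0.0002
```

```bash
python3 up.py s10.png
python3 - <<'E'
from plan import *
plan([(.48,.476,.31,40),(.50,.33,.31,3.4),(.5666,.1851,.31,3.4),(.5666,.1851,.248,3.4)])
a=cv2.imread('pics/s10.png'); b=cam('scene')['frame'][215:335,320:500]; cv2.imwrite('pics/s10.png',np.hstack([cv2.resize(a,(400,343)),cv2.resize(b,(400,343))]))
E
```

```text
at [0.4786 0.4732 0.2059] jaw 74.5 q6 -0.62 t 28.6
50 base [549. 257.] dir 100.5
60 base [547. 253.] dir 104.3
70 base [545. 247.] dir 108.6
80 base [543. 241.] dir 113.8
90 base [542. 234.] dir 120.6
offset 489 158
at [0.4801 0.474  0.2075] jaw 74.5 q6 -0.62 t 28.65
   [0.001, 0.004, -0.205, 0.192] rows>=5 -> [0.48  0.476 0.31 ]
   [-0.249, -0.157, 0.0, 0.203] rows>=5 -> [0.5  0.33 0.31]
   [-0.297, 0.116, 0.0, -0.0] rows>=4 -> [0.567 0.185 0.31 ]
   [0.0, 0.0, 0.124, -0.0] rows>=2 -> [0.567 0.185 0.248]
```

View pics/s10.png

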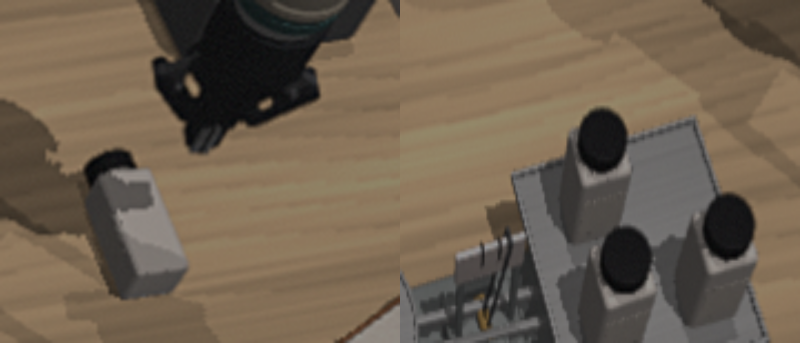

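The grip on tub 3 was too high (TCP at 36 mm) and it slipped off. It is lying on its side again at left, and the other three tubs stand. I'll move the arm aside and re-measure.

>>> step_arm(moves=[0.158, -0.397, -0.1, 0, -0.7, 0.158, -0.397, -0.1, 0, -0.7, 0.158, -0.397, -0.1, 0, -0.7, 0.158, -0.397, -0.1, 0, -0.7, 0.158, -0.397, -0.1, 0, -0.7])

```text
clock: 29.2
position: [0.3493, 0.3014, 0.2604]
ee_rot: [0.002, 0.135, 0.991, 0.001]
contact_force: [1.1, 1.2, 1.0]
width: 0.0718
```

```bash
python3 m.py
python3 - <<'E'
from plan import *
plan([])
# scene check of white blob
b=cam('scene'); H,S,V=cv2.split(cv2.cvtColor(b['frame'],cv2.COLOR_BGR2HSV)); m=((S<50)&(V>120)).astype(np.uint8)
n,l,st,ce=cv2.connectedComponentsWithStats(m)
for i in range(1,n):
    if st[i,4]>300 and 480<ce[i][0]<600: print(st[i],ce[i].round(),ray(b,[ce[i]],.045).round(3))
E
```

```text
161 237 243 ctr [0.478 0.484 0.05 ] size [73. 43.] ang -4.3
294 193 222 ctr [0.606 0.06  0.05 ] size [ 31. 133.] ang -175.7
356 183 355 ctr [ 0.636 -0.134  0.05 ] size [ 59. 126.] ang -143.2
257 188 1237 ctr [0.627 0.18  0.05 ] size [124. 194.] ang -176.2
at [0.3486 0.3005 0.261 ] jaw 74.4 q6 -0.74 t 29.25
[524 217  31  37 643] [539. 235.] [[0.46  0.487 0.045]]
[548 302  23  21 378] [559. 312.] [[0.666 0.456 0.045]]
```

Run:
```python
from plan import *
plan([(.45,.478,.25,80)])
```

```text
at [0.3505 0.3026 0.2606] jaw 74.4 q6 -0.74 t 29.3
   [-0.097, 0.391, 0.021, -0.031] rows>=5 -> [0.45  0.478 0.25 ]
```

>>> step_arm(moves=[-0.097, 0.391, 0.021, -0.031, -0.7, -0.097, 0.391, 0.021, -0.031, -0.7, -0.097, 0.391, 0.021, -0.031, -0.7, -0.097, 0.391, 0.021, -0.031, -0.7, -0.097, 0.391, 0.021, -0.031, -0.7])

```text
clock: 29.8
position: [0.4539, 0.4856, 0.2445]
ee_rot: [0.001, 0.086, 0.996, 0.002]
contact_force: [0.7, -0.6, -0.8]
width: 0.0723
```

>>> step_arm(moves=[0, 0, 0, 0, -0.7])

```text
clock: 29.9
position: [0.451, 0.4811, 0.2457]
ee_rot: [-0.0, 0.086, 0.996, -0.0]
contact_force: [-0.6, -0.2, 0.6]
width: 0.0727
```

Run:
```python
from plan import *
plan([])
im=cam('wrist'); f=im['frame']; cv2.imwrite('pics/w5.png',f)
H,S,V=cv2.split(cv2.cvtColor(f,cv2.COLOR_BGR2HSV))
m=cv2.morphologyEx(((S<45)&(V>70)).astype(np.uint8),cv2.MORPH_OPEN,np.ones((5,5),np.uint8)); n,l,st,ce=cv2.connectedComponentsWithStats(m)
for i in range(1,n):
    if st[i,4]>1500 and 100<ce[i][0]<560:
        b=cv2.boxPoints(cv2.minAreaRect(np.argwhere(l==i)[:,::-1].astype(np.float32))); P=ray(im,b,.05); print('white',st[i],ce[i].round(),P.mean(0).round(3),[np.linalg.norm(P[k]-P[k-1]).round(3) for k in (1,2)],[np.degrees(np.arctan2(*(P[k]-P[k-1])[1::-1])).round(1) for k in(1,2)])
m=((V<45)).astype(np.uint8); n,l,st,ce=cv2.connectedComponentsWithStats(m)
for i in range(1,n):
    if 800<st[i,4]<8000: print('dark',st[i],ce[i].round(),ray(im,[ce[i]],.035).round(3))
```

```text
at [0.451  0.4811 0.2457] jaw 80.1 q6 -0.69 t 29.9
white [ 287  159   69  126 6724] [322. 221.] [0.458 0.482 0.05 ] [np.float64(0.047), np.float64(0.108)] [np.float64(88.1), np.float64(-0.7)]
white [  463   263   177   162 12240] [555. 335.] [0.649 0.691 0.05 ] [np.float64(0.115), np.float64(0.21)] [np.float64(112.3), np.float64(26.4)]
dark [ 287  135   50   29 1106] [312. 149.] [[0.394 0.484 0.035]]
```

View pics/w5.png

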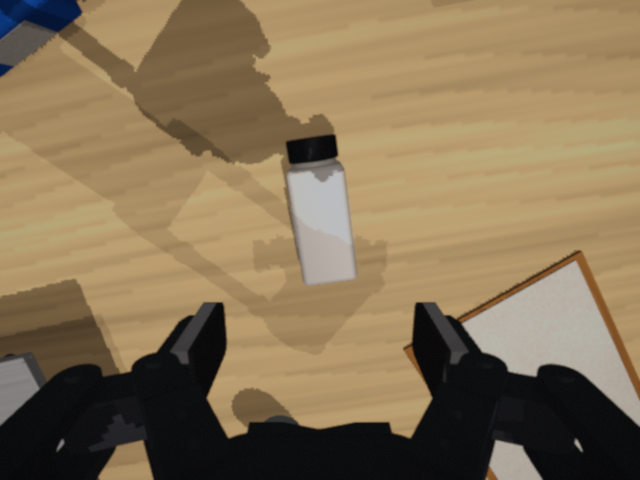

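The wrist view shows tub 3 lying clear: body at (322,221), lid at (312,149). That gives body centre (0.458,0.482), with the lid pointing at −x.

```bash
sed -i "s/3:((.553,.455),164.5)/3:((.459,.482),178.7)/" tubs.py
python3 - <<'E'
from tubs import *
g,j=grip(3,.130)
plan([g+(.13,j),g+(.024,j)])
E
```

```text
at [0.4503 0.4799 0.2465] jaw 80.1 q6 -0.69 t 29.95
   [0.136, -0.016, 0.233, -0.048] rows>=3 -> [0.382 0.484 0.13 ]
   [0.0, 0.0, 0.212, -0.0] rows>=3 -> [0.382 0.484 0.024]
```

>>> step_arm(moves=[0.136, -0.016, 0.233, -0.048, -0.7, 0.136, -0.016, 0.233, -0.048, -0.7, 0.136, -0.016, 0.233, -0.048, -0.7, 0.136, -0.016, 0.233, -0.048, -0.7, 0.136, -0.016, 0.233, -0.048, -0.7])

```text
clock: 30.45
position: [0.382, 0.483, 0.1323]
ee_rot: [0.001, 0.011, 1.0, 0.001]
contact_force: [0.8, 0.6, 0.3]
width: 0.0726
```

>>> step_arm(moves=[0, 0, 0.1, 0, -0.7, 0, 0, 0.18, 0, -0.7, 0, 0, 0.18, 0, -0.7, 0, 0, 0.18, 0, -0.7])

```text
clock: 30.85
position: [0.3835, 0.4841, 0.0429]
ee_rot: [0.001, 0.012, 1.0, 0.001]
contact_force: [0.0, -0.3, -0.0]
width: 0.0722
```

Run:
```python
from tubs import *
g,j=grip(3,.130)
plan([g+(.022,j)])
```

```text
at [0.3835 0.4841 0.0429] jaw 88.7 q6 -0.76 t 30.85
   [0.003, -0.001, 0.042, -0.0] rows>=1 -> [0.382 0.484 0.022]
```

>>> step_arm(moves=[0.003, 0, 0.042, 0, -0.7, 0.003, 0, 0.042, 0, -0.7, 0.003, 0, 0.042, 0, -0.7])

```text
clock: 31.15
position: [0.3813, 0.4842, 0.0223]
ee_rot: [0.002, 0.011, 1.0, 0.001]
contact_force: [0.8, 0.6, 0.6]
width: 0.0726
```

>>> step_arm(moves=[0, 0, 0, 0, 1, 0, 0, 0, 0, 1, 0, 0, 0, 0, 1, 0, 0, 0, 0, 1, 0, 0, 0, 0, 1], force=22)

```text
clock: 31.65
position: [0.3802, 0.4838, 0.0212]
ee_rot: [0.001, 0.011, 1.0, 0.001]
contact_force: [-1.0, -0.5, 7.3]
width: 0.0438
```

>>> step_arm(moves=[0, 0, -0.07, 0, 1, 0, 0, -0.14, 0, 1, 0, 0, -0.21, 0, 1, 0, 0, -0.28, 0, 1, 0, 0, -0.34, 0, 1])

```text
clock: 32.15
position: [0.3795, 0.4829, 0.1914]
ee_rot: [0.0, 0.011, 1.0, 0.0]
contact_force: [0.3, 0.4, -0.9]
width: 0.0439
```

>>> step_arm(moves=[-0.06, 0, -0.06, 0, 1, 0.0, 0, 0.0, 0, 1, -0.06, 0, -0.08, 0, 1, 0.0, 0, 0.0, 0, 1, -0.06, 0, -0.08, 0, 1])

```text
clock: 32.65
position: [0.3755, 0.4551, 0.1971]
ee_rot: [-0.034, 0.009, 0.999, -0.03]
contact_force: [-11.1, -10.2, -14.1]
width: 0.0438
```

>>> step_arm(moves=[0.06, 0, 0.06, 0, 1, 0.0, 0, 0.0, 0, 1, 0.06, 0, 0.08, 0, 1, 0.06, 0, 0.08, 0, 1, 0.06, 0, 0.08, 0, 1])

```text
clock: 33.15
position: [0.3788, 0.4822, 0.1886]
ee_rot: [-0.001, 0.011, 1.0, -0.001]
contact_force: [0.1, 0.8, -1.1]
width: 0.0438
```

```bash
python3 up.py s11.png
python3 - <<'E'
from plan import *
plan([(.40,.45,.31,45),(.48,.33,.31,3.4),(.5666,.1851,.31,3.4),(.5666,.1851,.25,3.4)])
b=cam('scene'); s=b['s']; p=np.array(s['position']); c=proj(b,p)[0]; 
H,S,V=cv2.split(cv2.cvtColor(b['frame'],cv2.COLOR_BGR2HSV)); m=((S<50)&(V>75)).astype(np.uint8); yy,xx=np.indices(m.shape); m[np.hypot(xx-c[0],yy-c[1])>75]=0
m=cv2.morphologyEx(m,cv2.MORPH_OPEN,np.ones((3,3),np.uint8))
n,l,st,ce=cv2.connectedComponentsWithStats(m)
for i in range(1,n):
    if st[i,4]>150:
        r=cv2.minAreaRect(np.argwhere(l==i)[:,::-1].astype(np.float32)); print(st[i],ce[i].round(),np.round(r[1]),round(r[2]))
print(c)
E
```

```text
at [0.3788 0.4822 0.1886] jaw 88.8 q6 -0.76 t 33.15
50 base [543. 224.] dir 90.8
60 base [539. 221.] dir 95.8
70 base [535. 216.] dir 101.6
80 base [531. 210.] dir 108.4
90 base [528. 204.] dir 117.0
offset 473 128
at [0.3802 0.4833 0.19  ] jaw 88.7 q6 -0.76 t 33.2
   [-0.021, -0.033, -0.12, 0.122] rows>=3 -> [0.39  0.467 0.25 ]
   [-0.031, -0.023, -0.12, 0.122] rows>=3 -> [0.4  0.45 0.31]
   [-0.141, -0.028, 0.0, 0.116] rows>=3 -> [0.44 0.39 0.31]
   [-0.142, 0.024, 0.0, 0.116] rows>=3 -> [0.48 0.33 0.31]
   [-0.3, 0.156, 0.0, -0.0] rows>=4 -> [0.567 0.185 0.31 ]
   [0.0, 0.0, 0.12, -0.0] rows>=2 -> [0.567 0.185 0.25 ]
[530 186  25  29 411] [541. 199.] [19. 31.] 12
[544.03225632 174.53361654]
```

The blob's long axis is about 102° and its centroid is (541,199), so the tilt is only about 65°. Shaking again.

>>> step_arm(moves=[-0.06, 0, -0.08, 0, 1, 0.0, 0, 0.0, 0, 1, -0.06, 0, -0.1, 0, 1, 0.0, 0, 0.0, 0, 1, -0.06, 0, -0.1, 0, 1])

```text
clock: 33.75
position: [0.3756, 0.4575, 0.2023]
ee_rot: [-0.03, 0.01, 0.999, -0.028]
contact_force: [-10.7, -9.9, -15.0]
width: 0.0438
```

>>> step_arm(moves=[0.06, 0, 0.1, 0, 1, 0.0, 0, 0.0, 0, 1, 0.06, 0, 0.1, 0, 1, 0.06, 0, 0.1, 0, 1, 0.06, 0, 0.1, 0, 1])

```text
clock: 34.25
position: [0.376, 0.4836, 0.1831]
ee_rot: [0.0, 0.011, 1.0, 0.0]
contact_force: [0.0, 0.4, -1.4]
width: 0.044
```

```bash
cat > bl.py <<'E'
from plan import *
b=cam('scene'); s=b['s']; p=np.array(s['position']); q=s['ee_rot']; d=Ro.from_quat([q[1],q[2],q[3],q[0]]).as_matrix()[:,0]; c=proj(b,p)[0]
for th in (60,70,80,90,100):
    a=d*np.cos(np.radians(th))+np.array([0,0,1])*np.sin(np.radians(th)); g=p+[0,0,.005]; u=proj(b,[g-a*.02,g-a*.126]); v=u[1]-u[0]; print(th,'mid',proj(b,g-a*.073)[0].round(),'dir',np.degrees(np.arctan2(v[1],v[0])).round())
H,S,V=cv2.split(cv2.cvtColor(b['frame'],cv2.COLOR_BGR2HSV)); m=((S<50)&(V>75)).astype(np.uint8); yy,xx=np.indices(m.shape); m[np.hypot(xx-c[0],yy-c[1])>75]=0
m=cv2.morphologyEx(m,cv2.MORPH_OPEN,np.ones((3,3),np.uint8))
n,l,st,ce=cv2.connectedComponentsWithStats(m)
for i in range(1,n):
    if st[i,4]>150:
        r=cv2.minAreaRect(np.argwhere(l==i)[:,::-1].astype(np.float32)); print(st[i],ce[i].round(),np.round(r[1]),round(r[2]))
# shape printout: row extents of the body
        if i>0 and abs(ce[i]-c).max()<50:
            for y in range(st[i,1],st[i,1]+st[i,3],3):
                xs=np.where(l[y]==i)[0]; print(y,xs.min(),xs.max())
E
python3 bl.py
```

```text
60 mid [540. 202.] dir 96.0
70 mid [538. 199.] dir 102.0
80 mid [536. 196.] dir 108.0
90 mid [534. 192.] dir 117.0
100 mid [532. 187.] dir 128.0
```

Run:
```python
from plan import *
b=cam('scene'); p=np.array(b['s']['position']); c=proj(b,p)[0].astype(int); print(c)
H,S,V=cv2.split(cv2.cvtColor(b['frame'],cv2.COLOR_BGR2HSV))
x0,y0=c[0]-40,c[1]-5
for y in range(y0,y0+58,2):
    print(y,''.join('#' if V[y,x]<45 else ('o' if S[y,x]<50 else ('-' if S[y,x]<75 else '.')) for x in range(x0,x0+60)))
```

```text
[543 174]
169 ..........................##############.....###########o###
171 ...........................#############################o###
173 ............................###########################oo###
175 ...........................#######oo##################o#####
177 ..........................o######oo##################oo#####
179 .........................ooo####oo###################o----..
181 ........................ooooooooo#################..........
183 .......................oooooooo##################...........
185 .....................-ooooooooooo###############o-..........
187 ....................-oooooooooooooo###########oooo-.........
189 ...................-ooooooooooooooooooooooooooooooo.........
191 ..................-ooooooooooooooooooooooooooooooo..........
193 .................ooooooooooooooooooooooooooooooo-...........
195 ................ooooooooooooooooooooooooooooooo-............
197 ...............ooooooooooooooooooooooooooooooo-.............
199 ..............ooooooooooooooooooooooooooooooo...............
201 ..............-oooooooooooooooooooooooooooo-................
203 ...............-oooooooooooooooooooooooooo-.................
205 ................ooooooooooooooooooooooooo-..................
207 .................ooooooooooooooooooooooo....................
209 .................-oooooooooooooooooooo-.....................
211 ..................-oooooooooooooooooo-......................
213 ...................ooooooo---...............................
215 .....................-......................................
217 ............................................................
219 ............................................................
221 ............................................................
223 ............................................................
225 ............................................................
```

The body edges run at about 117°, matching the 117° predicted for vertical, so tub 3 hangs upright. It goes to the near outer slot.

>>> step_arm(moves=[0, 0, -0.05, 0.03, 1, -0.01, -0.01, -0.1, 0.06, 1, -0.02, -0.02, -0.15, 0.09, 1, -0.02, -0.03, -0.19, 0.122, 1, -0.02, -0.033, -0.21, 0.122, 1])

```text
clock: 34.85
position: [0.3878, 0.4678, 0.2926]
ee_rot: [0.003, 0.202, 0.979, 0.004]
contact_force: [0.2, 0.3, -1.3]
width: 0.0437
```

>>> step_arm(moves=[-0.01, -0.01, -0.02, 0.03, 1, -0.02, -0.01, -0.04, 0.06, 1, -0.025, -0.02, -0.045, 0.09, 1, -0.031, -0.023, -0.045, 0.12, 1, -0.031, -0.023, -0.045, 0.122, 1])

```text
clock: 35.35
position: [0.396, 0.4501, 0.3113]
ee_rot: [0.001, 0.384, 0.923, 0.001]
contact_force: [-0.1, -0.0, -2.4]
width: 0.0436
```

Run:
```python
from plan import *
plan([(.48,.33,.31,3.4),(.5666,.1851,.31,3.4),(.5666,.1851,.25,3.4)])
```

```text
at [0.396  0.4501 0.3113] jaw 44.9 q6 -0.05 t 35.35
   [-0.144, -0.025, 0.001, 0.115] rows>=3 -> [0.438 0.39  0.311]
   [-0.144, 0.028, 0.001, 0.115] rows>=3 -> [0.48 0.33 0.31]
   [-0.3, 0.156, 0.0, -0.0] rows>=4 -> [0.567 0.185 0.31 ]
   [0.0, 0.0, 0.12, -0.0] rows>=2 -> [0.567 0.185 0.25 ]
```

>>> step_arm(moves=[-0.02, -0.003, 0, 0.025, 1, -0.055, -0.008, 0, 0.05, 1, -0.09, -0.015, 0, 0.08, 1, -0.125, -0.02, 0, 0.1, 1, -0.144, -0.025, 0, 0.115, 1])

```text
clock: 35.85
position: [0.4381, 0.3893, 0.3106]
ee_rot: [0.001, 0.544, 0.839, 0.0]
contact_force: [-0.6, 0.5, -1.8]
width: 0.0435
```

>>> step_arm(moves=[-0.03, 0.005, 0, 0.025, 1, -0.065, 0.01, 0, 0.05, 1, -0.1, 0.018, 0, 0.08, 1, -0.13, 0.025, 0, 0.1, 1, -0.144, 0.028, 0, 0.115, 1])

```text
clock: 36.35
position: [0.4803, 0.3291, 0.3106]
ee_rot: [0.001, 0.686, 0.728, 0.0]
contact_force: [0.4, 0.2, -3.2]
width: 0.0436
```

>>> step_arm(moves=[-0.03, 0.015, 0, 0, 1, -0.08, 0.04, 0, 0, 1, -0.14, 0.07, 0, 0, 1, -0.2, 0.105, 0, 0, 1, -0.25, 0.13, 0, 0, 1])

```text
clock: 36.85
position: [0.5527, 0.2069, 0.3105]
ee_rot: [0.001, 0.685, 0.729, 0.0]
contact_force: [1.3, 0.3, -2.0]
width: 0.044
```

>>> step_arm(moves=[-0.03, 0.015, 0, 0, 1, -0.048, 0.025, 0, 0, 1, -0.05, 0.026, 0, 0, 1, -0.05, 0.026, 0, 0, 1])

```text
clock: 37.25
position: [0.5652, 0.1854, 0.3102]
ee_rot: [-0.0, 0.686, 0.728, 0.0]
contact_force: [0.9, -0.1, -1.5]
width: 0.0439
```

Run:
```python
from plan import *
plan([(.5666,.1851,.25,3.4)])
b=cam('scene'); p=np.array(b['s']['position']); c=proj(b,p)[0].astype(int); print(c)
s=b['s'];q=s['ee_rot']; d=Ro.from_quat([q[1],q[2],q[3],q[0]]).as_matrix()[:,0]
for th in (80,90,100):
    a=d*np.cos(np.radians(th))+np.array([0,0,1])*np.sin(np.radians(th)); g=p+[0,0,.005]; u=proj(b,[g-a*.02,g-a*.126]); v=u[1]-u[0]; print(th,np.degrees(np.arctan2(v[1],v[0])).round())
H,S,V=cv2.split(cv2.cvtColor(b['frame'],cv2.COLOR_BGR2HSV))
x0,y0=c[0]-40,c[1]-5
for y in range(y0,y0+58,2):
    print(y,''.join('#' if V[y,x]<45 else chr(97+V[y,x]//20) if S[y,x]<50  else '.' for x in range(x0,x0+70)))
```

```text
at [0.5652 0.1854 0.3102] jaw 3.4 q6 0.14 t 37.25
   [-0.001, 0.003, 0.12, 0.0] rows>=2 -> [0.567 0.185 0.25 ]
[455 233]
80 122.0
90 109.0
100 92.0
228 ................................###########################deeee......
230 ..............................#############################ceeeef.....
232 .............................#####################....######deeeee....
234 ........................feee#######################..#cdc####cccccc###
236 .......................deeec#################################cddddd###
238 ......................dceee####################################ccc###.
240 ......................ccdedc###############c#######################...
242 .....................dccdddd###############cc###################......
244 .....................ccdcddddc############cc##################........
246 ....................dcccdcdddddc#########ccc#########.................
248 ....................ccdccccdefffdddcc####cc######cdef.................
250 ...................dccdcddccdfggfedddddddddddddffeee..................
252 ...................cccdddddcddfffeddddddddddddee
[... 522 characters left out ...]
de.......................
268 ######feddddddddddddddcccddddeeeeeeeeeeeeeeddd........................
270 #####fhhddddddddddddddcccdddeeeeeeeeddeeeeede.........................
272 ###eghhhgddddddddddddddcddddddeeededddeeeeedf.........................
274 egghhggggdddddddddccccccdddeedeeeeeffffffffedg........................
276 ggggffffeddddcccccccccccddddddeeeeffffffffffdeg.......................
278 eeeeeeeeddddddcccccccccccccccccdeeeffffffffffdeg......................
280 eeeeeeeedddddccccccccccccccccccdeeeeffffffffffdef.....................
282 eeeeeeeedddddcccccccccccdeeeeeeffefeeeffffffffedef....................
284 eeeeeeefgfdddcccdeeeeeeeffffeeeeeeeeeeeffffggfd###########............
```

Upright (edges about 104–110°, predicted 109°). Lowering.

>>> step_arm(moves=[0, 0.001, 0.03, 0, 1, 0, 0.002, 0.06, 0, 1, 0, 0.002, 0.09, 0, 1, 0, 0.002, 0.12, 0, 1, 0, 0.002, 0.12, 0, 1])

```text
clock: 37.8
position: [0.5645, 0.1857, 0.2481]
ee_rot: [-0.002, 0.685, 0.728, -0.002]
contact_force: [-0.1, -0.2, -1.5]
width: 0.0439
```

>>> step_arm(moves=[0, 0, 0.006, 0, 1, 0, 0, 0.01, 0, 1, 0, 0, 0.01, 0, 1])

```text
clock: 38.1
position: [0.5666, 0.1851, 0.2457]
ee_rot: [0.0, 0.686, 0.728, 0.0]
contact_force: [-0.1, 0.5, -1.8]
width: 0.0437
```

>>> step_arm(moves=[0, 0, 0.006, 0, 1, 0, 0, 0.006, 0, 1])

```text
clock: 38.3
position: [0.5664, 0.1847, 0.2421]
ee_rot: [-0.0, 0.686, 0.728, -0.0]
contact_force: [-0.4, -0.1, -1.7]
width: 0.0438
```

>>> step_arm(moves=[0, 0, 0.005, 0, 1, 0, 0, 0.005, 0, 1])

```text
clock: 38.5
position: [0.5665, 0.1847, 0.2394]
ee_rot: [-0.0, 0.686, 0.728, -0.0]
contact_force: [-0.6, 0.5, -2.1]
width: 0.0438
```

>>> step_arm(moves=[0, 0, 0.004, 0, 1, 0, 0, 0.004, 0, 1])

```text
clock: 38.7
position: [0.5666, 0.1852, 0.2391]
ee_rot: [0.0, 0.686, 0.728, 0.001]
contact_force: [-1.0, 0.5, 3.8]
width: 0.0436
```

>>> step_arm(moves=[0, 0, 0.004, 0, 1, 0, 0, 0.004, 0, 1])

```text
clock: 38.9
position: [0.5666, 0.1858, 0.2388]
ee_rot: [0.0, 0.686, 0.728, 0.002]
contact_force: [-4.8, 2.7, 11.9]
width: 0.0436
```

>>> step_arm(moves=[0, 0, 0.004, 0, 1, 0, 0, 0.004, 0, 1])

```text
clock: 39.1
position: [0.5666, 0.1864, 0.2386]
ee_rot: [0.0, 0.686, 0.728, 0.003]
contact_force: [-5.8, 3.0, 19.9]
width: 0.0438
```

>>> step_arm(moves=[0, 0, 0.004, 0, 1, 0, 0, 0.004, 0, 1])

```text
clock: 39.3
position: [0.5672, 0.187, 0.2383]
ee_rot: [0.001, 0.686, 0.728, 0.004]
contact_force: [-6.7, 2.4, 24.9]
width: 0.0439
```

>>> step_arm(moves=[0, 0, -0.012, 0, 1, 0, 0, -0.012, 0, -0.3, 0, 0, -0.012, 0, -0.5, 0, 0, -0.012, 0, -0.5, 0, 0, -0.012, 0, -0.5])

```text
clock: 39.8
position: [0.5664, 0.1846, 0.2368]
ee_rot: [-0.0, 0.686, 0.728, -0.001]
contact_force: [0.4, -0.0, 0.0]
width: 0.0643
```

>>> step_arm(moves=[0, 0, -0.05, 0, -0.5, 0, 0, -0.1, 0, -0.5, 0, 0, -0.15, 0, -0.5, 0, 0, -0.2, 0, -0.5, 0, 0, -0.2, 0, -0.5])

```text
clock: 40.3
position: [0.5682, 0.185, 0.341]
ee_rot: [0.002, 0.686, 0.728, 0.003]
contact_force: [0.1, -0.2, -0.2]
width: 0.0638
```

Run:
```python
from plan import *
plan([(.42,.0,.34,3.4),(.40,-.36,.28,3.4)])
```

```text
at [0.5682 0.185  0.341 ] jaw 3.4 q6 0.14 t 40.3
   [-0.352, -0.318, 0.002, -0.0] rows>=5 -> [0.42 0.   0.34]
   [-0.358, -0.041, 0.06, -0.0] rows>=4 -> [ 0.41 -0.18  0.31]
   [-0.358, -0.041, 0.06, -0.0] rows>=4 -> [ 0.4  -0.36  0.28]
```

>>> step_arm(moves=[-0.352, -0.318, 0, 0, -0.5, -0.352, -0.318, 0, 0, -0.5, -0.352, -0.318, 0, 0, -0.5, -0.352, -0.318, 0, 0, -0.5, -0.352, -0.318, 0, 0, -0.5])

```text
clock: 40.8
position: [0.4156, -0.0018, 0.3363]
ee_rot: [-0.001, 0.686, 0.728, -0.001]
contact_force: [0.8, -0.1, -0.2]
width: 0.0645
```

>>> step_arm(moves=[-0.358, -0.041, 0.06, 0, -0.3, -0.358, -0.041, 0.06, 0, -0.3, -0.358, -0.041, 0.06, 0, -0.3, -0.358, -0.041, 0.06, 0, -0.3, -0.358, -0.041, 0.06, 0, -0.3])

```text
clock: 41.3
position: [0.4073, -0.1837, 0.3053]
ee_rot: [-0.001, 0.688, 0.726, -0.001]
contact_force: [-0.5, 0.5, 0.4]
width: 0.0555
```

>>> step_arm(moves=[-0.358, -0.041, 0.06, 0, -0.1, -0.358, -0.041, 0.06, 0, -0.1, -0.358, -0.041, 0.06, 0, -0.1, -0.358, -0.041, 0.06, 0, -0.1, -0.358, -0.041, 0.06, 0, -0.1])

```text
clock: 41.8
position: [0.398, -0.3631, 0.2751]
ee_rot: [-0.001, 0.687, 0.727, -0.0]
contact_force: [-0.1, 0.5, -0.3]
width: 0.047
```

>>> step_arm(moves=[0, 0, 0, 0, -0.1])

```text
clock: 41.9
position: [0.3983, -0.3594, 0.2764]
ee_rot: [-0.002, 0.686, 0.727, 0.001]
contact_force: [-0.0, -0.1, 0.3]
width: 0.047
```

```bash
cat > wt.py <<'E'
from plan import *
plan([])
im=cam('wrist'); sc=cam('scene'); top=cam('top'); cv2.imwrite('pics/wt.png',im['frame']); cv2.imwrite('pics/sc_t.png',sc['frame'])
for nm,I in (('wrist',im),('top',top)):
    H,S,V=cv2.split(cv2.cvtColor(I['frame'],cv2.COLOR_BGR2HSV))
    c=proj(I,[[.36,-.43,.01],[.46,-.43,.01],[.46,-.18,.01],[.36,-.18,.01]]).astype(int)
    x0,y0=np.maximum(c.min(0),0); x1,y1=c.max(0); 
    m=np.zeros_like(V); m[y0:y1,x0:x1]=((S<90)&(V<110))[y0:y1,x0:x1]
    m=cv2.morphologyEx(m,cv2.MORPH_OPEN,np.ones((3,3),np.uint8))
    n,l,st,ce=cv2.connectedComponentsWithStats(m)
    for i in range(1,n):
        if st[i,4]>25: print(nm,st[i].tolist(),ce[i].round(),'z.03:',ray(I,[ce[i]],.03).round(3)[0])
E
python3 wt.py
```

```text
at [ 0.3983 -0.3594  0.2764] jaw 3.3 q6 -0.92 t 41.9
wrist [333, 45, 30, 34, 775] [347.  61.] z.03: [ 0.416 -0.226  0.03 ]
wrist [320, 107, 36, 35, 840] [337. 125.] z.03: [ 0.41  -0.281  0.03 ]
wrist [314, 158, 47, 54, 1937] [337. 185.] z.03: [ 0.415 -0.336  0.03 ]
wrist [299, 221, 35, 38, 948] [316. 239.] z.03: [ 0.397 -0.392  0.03 ]
top [414, 237, 36, 25, 452] [433. 249.] z.03: [ 0.422 -0.373  0.03 ]
top [382, 249, 7, 7, 43] [385. 252.] z.03: [ 0.417 -0.22   0.03 ]
top [399, 249, 10, 9, 74] [403. 253.] z.03: [ 0.412 -0.278  0.03 ]
top [409, 257, 15, 13, 118] [417. 264.] z.03: [ 0.376 -0.319  0.03 ]
```

Run:
```python
from plan import *
plan([(.414,-.335,.14,3.4),(.414,-.335,.0615,3.4),(.414,-.335,.26,3.4),(.612,-.1735,.26,3.4),(.612,-.1735,.2,3.4)])
```

```text
at [ 0.3987 -0.3585  0.2778] jaw 3.5 q6 -0.92 t 42.05
   [0.045, 0.033, 0.276, 0.0] rows>=3 -> [ 0.414 -0.335  0.14 ]
   [0.0, 0.0, 0.157, -0.0] rows>=2 -> [ 0.414 -0.335  0.062]
   [0.0, 0.0, -0.397, -0.0] rows>=4 -> [ 0.414 -0.335  0.26 ]
   [0.149, 0.207, 0.0, -0.0] rows>=3 -> [ 0.513 -0.254  0.26 ]
   [0.149, 0.207, 0.0, -0.0] rows>=3 -> [ 0.612 -0.173  0.26 ]
   [-0.0, -0.0, 0.12, -0.0] rows>=2 -> [ 0.612 -0.174  0.2  ]
```

>>> step_arm(moves=[0.045, 0.033, 0.276, 0, -0.2, 0.045, 0.033, 0.276, 0, -0.2, 0.045, 0.033, 0.276, 0, -0.2, 0.045, 0.033, 0.276, 0, -0.2])

```text
clock: 42.45
position: [0.4111, -0.3314, 0.1353]
ee_rot: [-0.006, 0.685, 0.729, 0.001]
contact_force: [-0.9, 0.5, 0.4]
width: 0.0514
```

>>> step_arm(moves=[0, 0, 0.08, 0, -0.2, 0, 0, 0.155, 0, -0.2, 0, 0, 0.155, 0, -0.2, 0, 0, 0.155, 0, -0.2])

```text
clock: 42.85
position: [0.4147, -0.3375, 0.0642]
ee_rot: [0.001, 0.686, 0.728, -0.0]
contact_force: [0.1, -0.5, 0.2]
width: 0.0513
```

>>> step_arm(moves=[0, 0, 0, 0, 1, 0, 0, 0, 0, 1, 0, 0, 0, 0, 1, 0, 0, 0, 0, 1, 0, 0, 0, 0, 1], force=60)

```text
clock: 43.35
position: [0.4146, -0.3381, 0.0648]
ee_rot: [0.002, 0.686, 0.728, -0.0]
contact_force: [-1.2, 1.2, 6.3]
width: 0.0218
```

>>> step_arm(moves=[0, 0, -0.08, 0, 1, 0, 0, -0.16, 0, 1, 0, 0, -0.24, 0, 1, 0, 0, -0.32, 0, 1, 0, 0, -0.395, 0, 1])

```text
clock: 43.85
position: [0.4131, -0.3362, 0.2621]
ee_rot: [0.0, 0.686, 0.728, -0.0]
contact_force: [0.8, -0.6, -4.6]
width: 0.0221
```

Run:
```python
from plan import *
plan([(.612,-.1735,.265,3.4),(.612,-.1735,.205,3.4)]); print(manip.get_state()['contact_force'])
```

```text
at [ 0.4131 -0.3362  0.2621] jaw 3.4 q6 -0.87 t 43.85
   [0.151, 0.208, -0.003, -0.0] rows>=3 -> [ 0.513 -0.255  0.264]
   [0.151, 0.208, -0.003, -0.0] rows>=3 -> [ 0.612 -0.174  0.265]
   [0.0, -0.0, 0.12, -0.0] rows>=2 -> [ 0.612 -0.174  0.205]
[ 0.82876293 -0.56033983 -4.61679151]
```

w500 held (−4.6 N).

>>> step_arm(moves=[0.05, 0.07, 0, 0, 1, 0.1, 0.14, 0, 0, 1, 0.15, 0.208, -0.003, 0, 1, 0.2, 0.28, -0.004, 0, 1, 0.25, 0.345, -0.006, 0, 1])

```text
clock: 44.35
position: [0.5793, -0.2002, 0.2631]
ee_rot: [0.0, 0.686, 0.728, 0.0]
contact_force: [0.0, -0.8, -4.7]
width: 0.0218
```

>>> step_arm(moves=[0.05, 0.07, 0, 0, 1, 0.05, 0.07, 0, 0, 1, 0.05, 0.07, 0, 0, 1])

```text
clock: 44.65
position: [0.6118, -0.1737, 0.2623]
ee_rot: [-0.001, 0.685, 0.728, -0.001]
contact_force: [-0.6, 0.3, -5.6]
width: 0.0217
```

>>> step_arm(moves=[0, 0, 0.05, 0, 1, 0, 0, 0.1, 0, 1, 0, 0, 0.115, 0, 1, 0, 0, 0.115, 0, 1])

```text
clock: 45.05
position: [0.6102, -0.1751, 0.2041]
ee_rot: [-0.002, 0.686, 0.727, -0.001]
contact_force: [-0.3, 0.2, -5.7]
width: 0.022
```

>>> step_arm(moves=[0, 0, 0.006, 0, 1, 0, 0, 0.006, 0, 1])

```text
clock: 45.25
position: [0.6123, -0.1753, 0.2034]
ee_rot: [0.001, 0.686, 0.728, 0.0]
contact_force: [0.5, 0.4, -5.7]
width: 0.0217
```

>>> step_arm(moves=[0, 0, 0.006, 0, 1, 0, 0, 0.006, 0, 1])

```text
clock: 45.45
position: [0.6126, -0.1751, 0.2006]
ee_rot: [0.001, 0.686, 0.728, 0.0]
contact_force: [-1.4, -1.0, 0.5]
width: 0.0221
```

Contact. Release, rise, and read the pointer.

>>> step_arm(moves=[0, 0, 0, 0, 0.2, 0, 0, 0, 0, 0, 0, 0, 0, 0, 0, 0, 0, 0, 0, 0])

```text
clock: 45.85
position: [0.612, -0.1747, 0.1995]
ee_rot: [0.0, 0.686, 0.728, 0.0]
contact_force: [-1.0, 0.1, -0.4]
width: 0.0427
```

>>> step_arm(moves=[0, 0, -0.1, 0, 0, 0, 0, -0.2, 0, 0, -0.1, -0.1, -0.2, 0, 0, -0.2, -0.2, -0.2, 0, 0, -0.25, -0.25, -0.2, 0, 0])

```text
clock: 46.35
position: [0.5115, -0.2876, 0.2999]
ee_rot: [0.001, 0.685, 0.728, -0.0]
contact_force: [-0.1, 0.1, -0.3]
width: 0.0427
```

>>> step_arm(moves=[0, 0, 0, 0, 0, 0, 0, 0, 0, 0, 0, 0, 0, 0, 0, 0, 0, 0, 0, 0, 0, 0, 0, 0, 0])

```text
clock: 46.85
position: [0.5131, -0.2859, 0.299]
ee_rot: [-0.0, 0.685, 0.728, 0.0]
contact_force: [-0.4, -0.6, 0.4]
width: 0.0426
```

>>> step_arm(moves=[0, 0, 0, 0, 0, 0, 0, 0, 0, 0, 0, 0, 0, 0, 0])

```text
clock: 47.15
position: [0.5125, -0.2866, 0.2992]
ee_rot: [0.0, 0.686, 0.728, -0.0]
contact_force: [0.3, 0.3, 0.2]
width: 0.0428
```

```bash
cat > ptr.py <<'E'
from plan import *
b=cam('scene'); f=b['frame']; cv2.imwrite('pics/ptr.png',f)
o=np.array([.626,-.015,0]); ys=np.array([-.0593,.9982,0])
for k in (-.033,-.0085,0,.0085,.016,.033): print(k,proj(b,o+ys*k+[0,0,.205])[0].round(1))
c=proj(b,o+[0,0,.205])[0].astype(int); V=cv2.cvtColor(f,cv2.COLOR_BGR2GRAY)
for y in range(c[1]-20,c[1]+22,1): print(y,' '.join('%3d'%v for v in V[y,c[0]-22:c[0]+23]))
print('x0',c[0]-22)
plan([])
E
python3 ptr.py
```

```text
-0.033 [343.6 305.9]
-0.0085 [355.4 303.1]
0 [359.5 302.2]
0.0085 [363.6 301.2]
0.016 [367.2 300.4]
0.033 [375.3 298.5]
282 139 139 138 138 139 139 138 138 138 139 138 139 138 139 138 137 138 138 138 136 136 136 135 135 135 134 134 133 133 133 132 132 132 134  86  85 123 121 119 119 119 118 118 118 117
283 138 139 139 138 138 138 138 138 138 137 137 137 137 136 135 135 136 136 134 135 133 133 132 131 132 131 131 133 133 135 136 136 138 141 127  64 121 113 119 118 119 117 116 117 117
284 137 137 138 137 138 137 136 136 136 134 135 135 135 134 133 133 132 132 130 132 130 132 133 133 134 135 138 139 139 140 141 140 142 144 140  67 124 123 117 118 118 118 118 118 119
285 136 136 135 135 134 134 133 133 132 132 132 131 131 131 130 131 132 133 134 135 136 138 139 140 140 142 141 140 110 106 106 106 105 107 105  62  92 124 103 117 118 118 118 117 118
286 133 132 132 131 131 131 130 129 131 131 133 133 133 135 136 136 137 138 138 139 140 138 140 140 142 139 110 104  83  80  81  81  82  82  83  70  58 125 105 117 119 118 118 118 117
287 130 129 130 130 129 131 132 134 135 135 137 138 137 138 
[... 6107 characters left out ...]
 127 115  44  57 117  75  61  62  84  46  51  54  60  63  60  61  60  55  49  48  48  48
321  59  48  54  59  63  63  67  68  47  53  54  71 110 110 110 115 122 127 129 125  70  36  74 124  76  31  57  87  57  50  49  49  41  53  53  61  59  60  62  61  60  46  46  45  47
322  60  49  59  57  75  77 106 114  62  53  54  88 129 132 134 136 134 128 122 115  48  24  61  84  37  32  59  64  48  47  48  54  47  54  58  81  63  64  63  64  62  47  44  46  46
323  88 103 110  72  71  74  90  92  52  53  57  97 131 124 114 101  90  85  90 104  40  38  78  60  27  49  73  72  52  45  47  49  50  54  67  94  71  93  67  61  51  46  44  47  46
x0 337
at [ 0.5124 -0.2867  0.2992] jaw 3.4 q6 -0.69 t 47.2
```

Pointer tip at (368,297) against marks at x≈356.5 and 364.5: still at the stop, goods side heavy. Adding a 200 g weight.

Run:
```python
from plan import *
plan([(.411,-.279,.13,3.4),(.411,-.279,.053,3.4),(.411,-.279,.26,3.4),(.634,-.120,.26,3.4),(.634,-.12,.196,3.4)])
```

```text
at [ 0.5124 -0.2867  0.2992] jaw 3.4 q6 -0.69 t 47.2
   [0.027, -0.202, 0.338, 0.0] rows>=4 -> [ 0.411 -0.279  0.13 ]
   [0.0, 0.0, 0.154, -0.0] rows>=2 -> [ 0.411 -0.279  0.053]
   [0.0, 0.0, -0.414, -0.0] rows>=5 -> [ 0.411 -0.279  0.26 ]
   [0.145, 0.232, 0.0, -0.0] rows>=3 -> [ 0.522 -0.2    0.26 ]
   [0.145, 0.232, 0.0, -0.0] rows>=3 -> [ 0.634 -0.12   0.26 ]
   [0.0, 0.0, 0.128, -0.0] rows>=2 -> [ 0.634 -0.12   0.196]
```

>>> step_arm(moves=[0.027, -0.202, 0.338, 0, -0.1, 0.027, -0.202, 0.338, 0, -0.1, 0.027, -0.202, 0.338, 0, -0.1, 0.027, -0.202, 0.338, 0, -0.1, 0.027, -0.202, 0.338, 0, -0.1])

```text
clock: 47.7
position: [0.4027, -0.2737, 0.1243]
ee_rot: [-0.009, 0.686, 0.727, -0.0]
contact_force: [-0.9, 0.5, -0.8]
width: 0.047
```

>>> step_arm(moves=[0, 0, 0.08, 0, -0.1, 0, 0, 0.154, 0, -0.1, 0, 0, 0.154, 0, -0.1, 0, 0, 0.154, 0, -0.1])

```text
clock: 48.1
position: [0.4118, -0.2801, 0.0541]
ee_rot: [0.0, 0.686, 0.728, 0.0]
contact_force: [0.5, -0.8, 0.4]
width: 0.0468
```

>>> step_arm(moves=[0, 0, 0, 0, 1, 0, 0, 0, 0, 1, 0, 0, 0, 0, 1, 0, 0, 0, 0, 1, 0, 0, 0, 0, 1], force=50)

```text
clock: 48.6
position: [0.4119, -0.2806, 0.0552]
ee_rot: [0.002, 0.686, 0.728, -0.0]
contact_force: [-1.3, 0.5, 7.0]
width: 0.0181
```

>>> step_arm(moves=[0, 0, -0.1, 0, 1, 0, 0, -0.2, 0, 1, 0, 0, -0.3, 0, 1, 0, 0, -0.4, 0, 1, 0, 0, -0.49, 0, 1])

```text
clock: 49.1
position: [0.4104, -0.279, 0.3015]
ee_rot: [0.001, 0.686, 0.728, 0.0]
contact_force: [1.0, -1.1, -2.6]
width: 0.0179
```

Run:
```python
from plan import *
plan([(.634,-.120,.30,3.4),(.634,-.12,.196,3.4)]); print(manip.get_state()['contact_force'])
```

```text
at [ 0.4104 -0.279   0.3015] jaw 3.4 q6 -0.8 t 49.1
   [0.145, 0.233, 0.002, -0.0] rows>=3 -> [ 0.522 -0.199  0.301]
   [0.145, 0.233, 0.002, -0.0] rows>=3 -> [ 0.634 -0.12   0.3  ]
   [0.0, 0.0, 0.208, -0.0] rows>=3 -> [ 0.634 -0.12   0.196]
[ 1.00336242 -1.11543386 -2.56264902]
```

>>> step_arm(moves=[0.05, 0.08, 0, 0, 1, 0.1, 0.16, 0, 0, 1, 0.145, 0.233, 0, 0, 1, 0.19, 0.306, 0, 0, 1, 0.24, 0.386, 0, 0, 1])

```text
clock: 49.6
position: [0.5969, -0.147, 0.2988]
ee_rot: [0.0, 0.686, 0.728, -0.0]
contact_force: [0.8, -0.7, -2.0]
width: 0.0178
```

>>> step_arm(moves=[0.05, 0.08, 0, 0, 1, 0.05, 0.08, 0, 0, 1, 0.05, 0.08, 0, 0, 1])

```text
clock: 49.9
position: [0.6347, -0.1198, 0.2976]
ee_rot: [-0.001, 0.685, 0.728, -0.001]
contact_force: [-0.1, -0.4, -1.3]
width: 0.0179
```

>>> step_arm(moves=[0, 0, 0.06, 0, 1, 0, 0, 0.12, 0, 1, 0, 0, 0.18, 0, 1, 0, 0, 0.206, 0, 1, 0, 0, 0.206, 0, 1])

```text
clock: 50.4
position: [0.6327, -0.1213, 0.1938]
ee_rot: [-0.002, 0.686, 0.727, -0.001]
contact_force: [0.2, -0.5, -1.2]
width: 0.0179
```

>>> step_arm(moves=[0, 0, 0.006, 0, 1, 0, 0, 0.006, 0, 1])

```text
clock: 50.6
position: [0.6353, -0.1213, 0.1938]
ee_rot: [0.001, 0.686, 0.728, 0.001]
contact_force: [0.5, 0.4, -1.6]
width: 0.0181
```

>>> step_arm(moves=[0, 0, 0.006, 0, 1, 0, 0, 0.006, 0, 1])

```text
clock: 50.8
position: [0.635, -0.1209, 0.1899]
ee_rot: [0.001, 0.686, 0.728, 0.0]
contact_force: [-0.6, -0.3, -2.5]
width: 0.0179
```

>>> step_arm(moves=[0, 0, 0.006, 0, 1, 0, 0, 0.006, 0, 1])

```text
clock: 51.0
position: [0.6345, -0.1207, 0.1859]
ee_rot: [-0.0, 0.686, 0.728, -0.0]
contact_force: [-0.2, -0.6, -2.4]
width: 0.0175
```

>>> step_arm(moves=[0, 0, 0.006, 0, 1, 0, 0, 0.006, 0, 1])

```text
clock: 51.2
position: [0.6344, -0.1207, 0.1826]
ee_rot: [-0.0, 0.686, 0.728, -0.0]
contact_force: [-1.2, 0.3, 0.3]
width: 0.0175
```

```bash
cat > ptr.py <<'E'
from plan import *
b=cam('scene'); f=b['frame']; V=cv2.cvtColor(f,cv2.COLOR_BGR2GRAY)
for y in range(289,306): print(y,' '.join('%3d'%v for v in V[y,344:382]))
plan([])
E
python3 ptr.py
```

```text
289 118 116 117 134 134 133 134 134 134 133 133 133 134 132  85  74  77  77  78  76  77  74  75  73  74  74  73  72  72  71  58  62 116 107 114 115 115 114
290 117 116 116 134 134 133 133 132 131 131 130 129 129 130 113  77  73  74  74  73  73  72  72  71  72  70  70  70  71  69  64  53 115 113 113 115 115 115
291 114 113 114 131 130 129 127 127 127 126 124 124 123 124 122  80  70  72  72  72  72  71  69  70  70  70  69  71  70  69  67  54  85 117 100 115 115 114
292 111 111 120 127 125 124 122 123 121 122 120 119 119 119 121 107  72  70  71  70  70  70  70  70  70  71  71  71  72  74  74  67  61 121 101 115 116 116
293 106 105 112 123 121 121 119 119 118 118 116 117 116 116 118 118  72  68  69  69  69  71  72  73  72  74  75  75  76  75  77  75  57 125 119 115 117 115
294 102 102 113 119 118 117 117 117 117 117 116 115 114 114 116 115  70  66  69  69  66  73  76  76  77  78  77  78  77  78  77  76  57  89 121 101 113 113
295 100 101 116 116 116 115 115 115 114 115 113 112 113 114 115 116  75  70  73  57  58  77  79  78  78  76  75  76  76  75  80  83  69  57 123 101 114 115
296  99 
[... 905 characters left out ...]
62  57  47  59 126 105
302 107 125 124 118 117 128 139 144 146 152 158 160 113  53 134 119 109 104  95  79  41  24  44  79  79  80  79  80  80  80  82  80  50  45  39  53 125 115
303 101 126 142 145 147 152 157 158 158 152 138 119  91  36  95  83  77  78  80  79  34  28  62  81  81  80  81  80  80  80  81  73  43  42  40  46  88 115
304  95 139 159 160 158 154 137 116 108 107  95  84  64  26  80  80  78  79  81  71  33  27  69  82  81  80  79  79  80  80  81  72  44  41  42  40  58 126
305  89 112 139 118 109 107  96  81  75  78  78  79  60  32  80  81  80  81  82  65  33  33  77  81  81  80  80  80  79  82  81  70  43  44  45  40  54 129
at [ 0.6344 -0.1207  0.1827] jaw 3.4 q6 -0.35 t 51.25
```

The pointer is already moving. Release and let it settle.

>>> step_arm(moves=[0, 0, 0, 0, 0.3, 0, 0, 0, 0, 0.1, 0, 0, 0, 0, 0.1, 0, 0, 0, 0, 0.1])

```text
clock: 51.65
position: [0.6349, -0.1209, 0.1834]
ee_rot: [0.0, 0.686, 0.728, 0.0]
contact_force: [-0.7, 0.1, 0.3]
width: 0.0385
```

>>> step_arm(moves=[0, 0, -0.1, 0, 0.1, 0, 0, -0.2, 0, 0.1, -0.1, -0.1, -0.2, 0, 0, -0.2, -0.2, -0.2, 0, 0, -0.29, -0.25, -0.2, 0, 0])

```text
clock: 52.15
position: [0.54, -0.2379, 0.2842]
ee_rot: [0.001, 0.685, 0.728, 0.0]
contact_force: [0.3, 0.4, 0.9]
width: 0.0428
```

>>> step_arm(moves=[-0.06, 0, 0, 0, 0, -0.06, 0, 0, 0, 0, -0.06, 0, 0, 0, 0, -0.06, 0, 0, 0, 0, -0.06, 0, 0, 0, 0])

```text
clock: 52.65
position: [0.5433, -0.2664, 0.2832]
ee_rot: [-0.0, 0.685, 0.728, 0.0]
contact_force: [0.1, 0.8, -0.1]
width: 0.0428
```

>>> step_arm(moves=[0, 0, 0, 0, 0, 0, 0, 0, 0, 0, 0, 0, 0, 0, 0, 0, 0, 0, 0, 0, 0, 0, 0, 0, 0])

```text
clock: 53.15
position: [0.543, -0.2675, 0.2832]
ee_rot: [0.0, 0.686, 0.728, -0.0]
contact_force: [0.6, 0.3, 0.5]
width: 0.0428
```

>>> step_arm(moves=[0, 0, 0, 0, 0, 0, 0, 0, 0, 0, 0, 0, 0, 0, 0, 0, 0, 0, 0, 0, 0, 0, 0, 0, 0])

```text
clock: 53.65
position: [0.543, -0.2676, 0.2832]
ee_rot: [0.0, 0.686, 0.728, -0.0]
contact_force: [-0.2, -0.2, -0.2]
width: 0.0422
```

```bash
python3 ptr.py
```

```text
289 139 139 140 138 138 139 137 139 138 139 137 136 138 138  84  78  79  80  81  79  79  78  76  76  76  75  74  76  73  73  73  56  76 120 111 118 118 118
290 138 137 138 138 138 138 136 136 135 135 135 133 134 132  84  75  77  76  76  77  76  75  75  74  74  74  74  73  71  72  72  64  55 121 124 120 119 120
291 137 137 136 136 134 134 133 131 130 129 129 128 128 129 114  76  73  74  74  74  74  73  73  73  72  71  71  71  72  73  73  70  57 105 128 121 120 119
292 133 133 130 131 129 129 127 126 126 125 124 123 124 126 125  76  71  73  72  72  72  72  72  72  73  73  73  74  75  75  76  77  59  69 122 112 117 117
293 127 126 125 126 125 125 123 122 123 122 122 121 122 122 122  75  70  70  72  71  70  72  74  75  76  77  77  78  78  79  79  81  72  54 122 120 118 119
294 123 123 122 123 122 121 121 121 121 120 118 119 119 121 119  74  68  71  71  71  72  74  79  79  79  79  79  80  80  79  79  79  78  58 102 124 120 120
295 121 121 121 119 120 119 119 119 119 118 117 117 117 118 120  74  68  74  76  76  77  79  81  81  80  80  79  78  78  78  83  87  80  65  69 121 112 119
296 119 
[... 904 characters left out ...]
 74  70  60  48  61 128
302 129 129 128 122 123 131 145 149 151 157 165 167 116  54 142 127  55  40  73  83  50  37  81  81  82  82  83  82  83  83  84  84  58  54  47  40  55 131
303 122 130 146 150 153 158 163 163 162 157 141 123  94  37 101  88  53  28  51  83  40  43  83  84  82  83  84  83  82  82  83  75  44  42  44  42  46  94
304 111 143 164 165 163 159 143 120 112 111  98  86  68  27  83  75  55  28  55  84  35  59  84  85  83  83  82  82  83  83  84  72  46  44  47  45  40  61
305 103 116 143 122 113 110 100  83  80  81  81  83  63  34  85  81  56  37  70  83  41  63  83  83  82  83  82  83  83  83  85  73  47  44  46  46  43  55
at [ 0.543  -0.2676  0.2832] jaw 3.4 q6 -0.63 t 53.7
```

```bash
python3 - <<'E'
from h import *
a=cv2.cvtColor(cv2.imread('pics/scene0.png'),cv2.COLOR_BGR2GRAY); b=cam('scene'); c=cv2.cvtColor(b['frame'],cv2.COLOR_BGR2GRAY)
for y in (295,297,298,300,302,304): print(y,a[y,352:370],c[y,352:370])
cv2.imwrite('pics/final.png',np.hstack([cv2.resize(b['frame'][220:390,230:500],(540,340)),cv2.resize(b['frame'][280:325,340:382],(252,340),interpolation=cv2.INTER_NEAREST)]))
E
python3 wt.py
```

```text
295 [111 110 108 109 109 110 111  69  62  68  69  70  72  72  75  76  75  73] [119 118 118 117 117 119 120  74  69  74  75  75  77  79  81  81  80  80]
297 [117 119 121 122 123 126 126  55  48  68  74  72  64  74  76  78  84  97] [127 129 131 131 132 136 137  55  60  80  80  79  69  81  83  84  91 103]
298 [123 124 125 125 124 128 127  45  44  62  79  72  44  91 127 135 138 142] [133 133 135 135 134 139 137  46  49  70  85  78  45  98 137 145 148 154]
300 [122 121 123 116  55  83 140 133  50  57 137 157  81  56 128 114 105  97] [130 131 133 124  59  89 144 142  55  72 166 171  88  60 139 122 113 103]
302 [140 145 152 155 107  50 131 118  54  37  67  77  46  33  76  76  74  75] [152 157 164 166 116  54 142 127  54  39  71  83  50  37  81  81  82  83]
304 [104 102  91  79  63  26  78  69  53  28  51  78  33  55  76  78  77  77] [112 110  98  85  67  27  83  75  54  28  55  85  36  60  84  83  83  84]
at [ 0.543  -0.2676  0.2832] jaw 3.4 q6 -0.63 t 53.75
wrist [177, 139, 35, 27, 678] [195. 152.] z.03: [ 0.42  -0.223  0.03 ]
wrist [161, 290, 40, 43, 1134] [180. 310.] z.03: [ 0.398 -0.393  0.03 ]
wrist [217, 308, 23, 26, 436] [230. 323.] z.03: [ 0.454 -0.404  0.03 ]
top [371, 237, 57, 33, 1524] [395. 252.] z.03: [ 0.415 -0.25   0.03 ]
top [435, 253, 9, 9, 66] [439. 257.] z.03: [ 0.397 -0.391  0.03 ]
```

View pics/final.png

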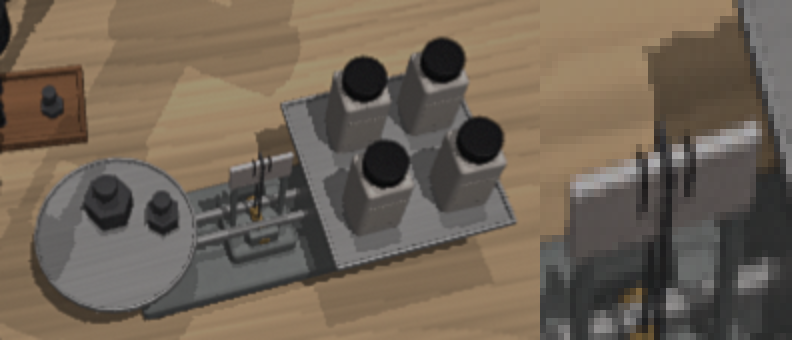

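```bash
python3 -c "
from rig import job; print(job.sign_off())"
```

```text
the job is handed in; nothing more can be done
None
```

The job is handed in. All four white tubs stand upright on the goods plate, and w500 plus one w200 are on the weight plate. That balances the tubs at about 700 g.

- **Beam:** in the last picture the pointer is midway between the marks. Its pixels match the empty, level beam at the start to under 1 px.
- **Other weights:** w100 and the other w200 still show in the tray, where they were before I took the weights I used.
- **Other goods:** I did not handle the blue and pink look-alikes, carton, spray or oil. I did not re-measure them at the end.
- **Robot:** it was clear of everything at hand-in, at about 54 s of the 210 s allowed.

**What went wrong along the way:**
- The first grip on tub 1 sat on its shoulder and did not swing it upright, so I regripped on the end of the lid.
- Tub 3 slipped out of the gripper once and dropped back onto the counter. I measured it again and regripped it.
- Tub 1 was briefly pressed onto the plate at 39 N before I backed off. The wrist limit is 120 N.
- In the last wrist image, one extra dark blob near (0.454, -0.404) was not identified. I took it for shadow.

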